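# Turn the embossing plate onto the cork bed with a thin lifter

## Task

Pick up the lifter by its wooden handle, lower its thin blade onto the ledge and, keeping it pressed lightly on the ledge, slide it under the near lip of the big brass embossing plate, then tip the plate up and over the step, so that it lies pattern up on the cork bed; then push it with the lifter until it is square and fully home against the steel stop bar. Work gently, never touch the plate with the gripper, and leave the other things alone. Finally stand the lifter upright on the bench, beside the stand, and let go of it.

Things in the scene. Friction and masses are not known exactly. Their poses are not given: they have to be found in the camera images.
- stand: Fixed wooden stand, 240 x 160 mm. Origin: on the ledge's top at the foot of the step, mid width. x from ledge to bed (away from the robot), y along the step, z up. Dark rubber-faced ledge: x -120 to 0 mm, top at z = 0, 14 to 24 mm above the bench (varies). Cork bed: x from 0, top at z = 8 mm; the step is its 8 mm upright face at x = 0.
- stop_face (a point): Middle of the face of the steel stop bar, at cork level (stand x = 100, y = 0, z = 8 mm); axes as the stand's. The bar runs across the whole bed, 12 mm wide, 10 mm higher than the cork.
- step (a point): Middle of the step's top edge, at cork level (stand x = 0, y = 0, z = 8 mm). A plate pushed along the ledge stops with its flange edge against the step's face; raised past upright there it topples over the step onto the cork, its near edge then overhanging the step by about 13 mm.
- plate: Big brass embossing plate, loose, 0.15 to 0.26 kg: flange 76 x 76 x 4 mm, with a pattern block 48 x 48 x 3 mm centred on one face. Origin: centre of the block's outer (pattern) face; z from there to the plain back (block z 0 to 3, flange 3 to 7 mm); x, y along its sides. Starts on the ledge, block down, z up, square to the step within 3 degrees and 1 to 4 mm short of it.
- lip (a point): Middle of the lower edge of the plate's near lip (plate x = -38, y = 0, z = 3 mm). All round, the flange stands out 14 mm from the block: at the start there is a gap 3 mm high and 14 mm deep under the lip, over the ledge.
- lifter: Lifter, loose, 0.11 kg, standing on its sole on the bench. Polished, slippery steel sole 2 mm thick, x -20 to +70 mm, 40 mm wide (y); upright wooden handle 24 x 24 mm (sides along x, y), top 102 mm over the sole's underside; collar 30 x 30 mm at its foot, up to z = 6 mm. Origin: on the sole's underside, under the handle's axis. z up the handle, x to the blade tip.
- blade_tip (a point): Middle of the blade's front edge, on its underside (lifter x = 70 mm, z = 0). Blade and ledge hardly give when pressed together (a few hundredths of a mm per newton), so touch down slowly.
- slicker: A turned wooden hand slicker, 40 mm across, 82 mm tall, standing; origin under its centre, on the bench. Leave alone.
- jar: A closed amber jar, 52 mm across, 60 mm tall; origin under its centre. Leave alone.
- weight: A dark steel cylinder weight, 56 mm across, 35 mm tall; origin under its centre. Leave alone.
- mallet: A wooden mallet, about 250 mm long, lying on the bench. Leave alone.
- small_plate: A smaller brass plate, 50 x 50 mm, 9 mm thick, lying on the bench beside the stand; not the one to turn. Leave alone.
- punch_cup: A white cup, 72 mm across, 80 mm tall. Leave alone.
- ring: A flat brass ring, 60 mm across, 12 mm thick. Leave alone.
Mind the look-alikes: they are no part of the job. Of the things that look like the lifter, the larger one is meant. Leave any white look-alike of the plate alone.

How it is judged:
On the way, in this order (a step that is already met when the one before it is completed fails the run):
1. the blade, pressed on the ledge, is at least 5 mm under the plate's near lip, the plate still lying (contact force between lifter and stand above 0.4 N and x of blade_tip in the frame of plate between -0.033 and 0 m and z of blade_tip in the frame of plate below 0.002 m and angle between plate's own z axis and vertical below 0.1 rad), for 0.2 s.
2. the plate is raised steeply on its far edge by the lifter (angle between plate's own z axis and vertical between 0.8 and 1.8 rad and contact force between lifter and plate above 0.05 N), for 0.1 s.
3. the plate lies pattern up (angle between plate's own z axis and vertical above 3.05 rad and z of plate in the frame of stand above 0.012 m), for 0.2 s.
At the end, for the whole second after the job is handed in: The plate lies flat on the cork, pattern up (within 5 degrees), its far edge within 1.5 mm of the stop bar's face and square to it within 3.4 degrees, its middle within 45 mm of the stand's middle line, at rest; the lifter stands upright on the bench on its sole, at rest and released (angle between plate's own z axis and vertical above 3.05 rad and x of plate in the frame of stop_face between -0.0395 and -0.035 m and z of plate in the frame of stop_face between 0.005 and 0.0095 m and y of plate in the frame of stop_face between -0.045 and 0.045 m and angle between the x axis of plate and the x axis of stand, either way round below 0.06 rad and linear speed of each of plate, lifter below 0.01 m/s and angle between lifter's own z axis and vertical below 0.08 rad and height (world z) of lifter below 0.006 m); the robot touches nothing.
It fails at once if the gripper touches the plate (contact force between the fingers and plate above 0.3 N).
It fails at once if the lifter is forced against the plate with more than 12 N (contact force between lifter and plate above 12 N).
It fails at once if the lifter is pressed on the stand with more than 15 N (contact force between lifter and stand above 15 N).
It fails at once if another thing is moved by more than 25 mm (distance of any of slicker, jar, weight, mallet, small_plate, punch_cup, ring from where it was at the start of the episode above 0.025 m).
It also fails if it takes over 69 s, if anything falls off the work surface, if the arm or the gripper's body presses on something with over 40 N, if the wrist force passes 120 N, or if a joint passes its speed limit or range.

## Robot

A 6-joint arm with a two-finger parallel gripper is mounted at the origin on the work surface. World frame = base frame: x ahead of the robot, y to its left, z up, the work surface at z = 0. Lengths are in m, angles in rad, forces in N, time in s.
With the tool pointing down it reaches from about 0.3 to 0.875 m from the base axis. Payload 6.4 kg.
Tool frame: the origin (TCP) lies on the centre line of the jaws, within the pads' length; the fingertips stand 11 mm ahead of it and the grasp point (between the pads) lies 8 mm behind it; x points along the fingers, y is the direction in which the jaws open and shut, and the axes are right-handed (so a half turn about x gives the same grasp; the last joint's range is limited). The gripper opens to 85 mm and grips with 20 to 120 N. Pads are 22 mm wide; open, the fingers measure 114 mm over their backs; the gripper's body (76 mm by 85 mm) begins 54 mm behind the grasp point. The pads swing forward as they close: fully open they stand 13 mm farther back than shut.
Start: joints at [-1.402, 0.181, 1.607, -0, 1.354, -0.206], TCP at [0.211, -0.535, 0.242] pointing down, gripper open.
Joint ranges: [-2.99, 2.99], [-0.89, 2.07], [0.3, 2.58], [-1.14, 4.28], [0, 2.63], [-3.12, 3.12]. Speed limits (rad/s): [2.57, 2.57, 3.01, 3.14, 3.14, 3.14].

## Interface

Orientations are given as a unit quaternion [w, x, y, z].
In Python, from bench import ctrl, camera, hand_in gives the robot as it stands. The module is installed in compiled form; this text tells all that it offers.
- The arm moves only by the tool drive_tool, never from a script. Its argument "increments" is a list of rows, each a list of 7 numbers: the shift along the tool's x, y, z in m, then the turn, a rotation vector about the tool's x, y, z in degrees, then the gripper's target within -1 to 1 (fully open at 1, half-way at 0, shut at -1). In form: [[dx, dy, dz, rx, ry, rz, claw], ...]. A call has 1 to 10 rows; each row shifts and turns the commanded pose from where the row before left it, along the tool's axes as they then stand; what a row does not reach is not made up. A row lasts 1/8 s, in which the tool goes at most 62.5 mm and 10.7 degrees, less where a joint would pass 70% of its speed; a pose out of reach is approached as far as the arm can. A call is refused whole if a number of a shift passes 0.0625 or a number of a turn 10.7, either way. A call with a gripper value outside its range is refused whole. The fingers move at their own pace and stop on an object; the grip force is fixed at half the most. Time passes only in rows, so rows that do not move let the fingers close. It gives the time, the measured TCP pose, the force and the opening at its end, in the units of the state.
- ctrl.get_obs(): the state, without advancing time (a new reading comes with each control period).
- camera(name): name is "side" or "top" or "wrist"; returns a dict with "img" (400x640x3 uint8, red, green, blue), "depth" (400x640 float32, m along the optical axis (not along the pixel's ray), 0 where there is no reading), "fx", "fy", "cx", "cy" (pixels), "k1" (the pictures are not rectified: a ray, as slopes to the right and down, at radius r is drawn at 1 + k1 r^2 times it, then the intrinsics apply), "world_from_camera" (4x4, takes a point from camera to world coordinates); the wrist camera has in their place "hand_eye" (4x4, takes a point from camera to tool coordinates, whose origin is the TCP and whose axes are the tool frame's). Camera axes: x right, y down, z forward; pixel columns grow to the right and rows downward; lengths in m; the calibration is good to about 2 mm. A picture is of the moment at which its call begins: read the wrist's pose just before it.
- hand_in(): hands the job in, once; it reports no verdict.
The state is a dict: "time_s": time; "q": joint angles; "dq": joint speeds; "joint_efforts": joint torques, N m; "eef_pos": TCP position; "eef_rot": TCP orientation; "wrist_force": force on the tool from outside, world axes, zero at the start; "torque": the same for the moment, N m; "opening": opening from 0.0 (shut) to 1.0 (fully open).
Only numpy, scipy, OpenCV 4.12 (cv2) and the standard library are available. Lean on these libraries where they do the work, as an engineer would, in place of code of your own. Each camera call takes 0.05 s, during which the arm holds its last target.

## Working session

There is one attempt and no reset: what is moved stays moved. The work goes in short steps, Python scripts to look and compute and a tool call to move; the robot and the scene stay as the last step left them, time stands still between calls to the robot, and variables do not carry over. Pictures are saved under pics/ and viewed, and the job is handed in when it is done.

Besides the shell and the picture viewer there is one more tool, called in YAML: its name, and indented under it one key for each argument. drive_tool: Moves the arm, as the interface text tells. Its arguments: {"type":"object","properties":{"increments":{"type":"array","items":{"type":"array","items":{"type":"number"}}}},"required":["increments"]}

```bash
mkdir -p pics; ls
python3 - <<'E'
from bench import ctrl, camera
import cv2, numpy as np, pickle
o=ctrl.get_obs(); print(o)
d={}
for n in ["side","top","wrist"]:
    c=camera(n); d[n]=c
    cv2.imwrite(f"pics/{n}0.png",c["img"][...,::-1])
    print(n,{k:v for k,v in c.items() if k not in("img","depth")})
d['obs']=o
pickle.dump(d,open("c0.pkl","wb"))
E
```

```text
pics
{'time_s': 0.0, 'q': array([-1.40231049e+00,  1.81522564e-01,  1.60800757e+00, -3.50608884e-05,
        1.35379054e+00, -2.06283235e-01]), 'dq': array([-0.0013816 , -0.00023613, -0.00117411, -0.0016162 , -0.00050212,
        0.00053409]), 'joint_efforts': array([-1.51277691e-03, -4.44867182e+01, -3.51336193e+01, -3.16974056e-04,
        9.18114383e-03, -1.83439717e-06]), 'eef_pos': array([ 0.21040732, -0.53454921,  0.24139473]), 'eef_rot': array([-0.13111834, -0.69472744, -0.13234047,  0.69472855]), 'wrist_force': array([-0.07243277, -0.53047595, -0.28163914]), 'torque': array([-0.01200783, -0.02303133, -0.00248745]), 'opening': 1.0012731587166348}
side {'fx': 517.4883183885763, 'fy': 517.4883183885763, 'cx': 318.3773613667977, 'cy': 185.96503587820612, 'k1': 0.05813645475917366, 'world_from_camera': array([[-0.81667896, -0.42243584,  0.393171  ,  0.10491699],
       [-0.57706472,  0.60444187, -0.54922339,  0.66553956],
       [-0.00563737, -0.6754243 , -0.73740778,  0.99112069],
       [ 0.        ,  0.        ,  0.        ,  1.        ]])}
top {'fx': 391.0224460143171, 'fy': 3
[... 153 characters left out ...]
.15210554,  0.42433934],
       [-0.99960828,  0.00909481,  0.02646843, -0.05226152],
       [-0.0275435 , -0.15191455, -0.98800978,  0.99888701],
       [ 0.        ,  0.        ,  0.        ,  1.        ]])}
wrist {'fx': 310.7146522220178, 'fy': 310.7146522220178, 'cx': 319.7738216111341, 'cy': 204.74929550299822, 'k1': -0.008496774900477018, 'hand_eye': array([[-4.62437415e-04, -2.68177820e-01,  9.63369318e-01,
        -1.31772149e-01],
       [ 9.99999890e-01, -5.39870575e-05,  4.64992214e-04,
        -1.28287227e-04],
       [-7.26911233e-05,  9.63369428e-01,  2.68177815e-01,
        -6.88604855e-02],
       [ 0.00000000e+00,  0.00000000e+00,  0.00000000e+00,
         1.00000000e+00]])}
```

View pics/side0.png

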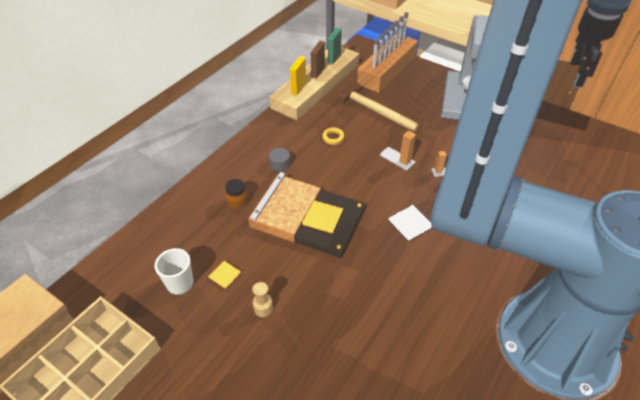

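View pics/top0.png

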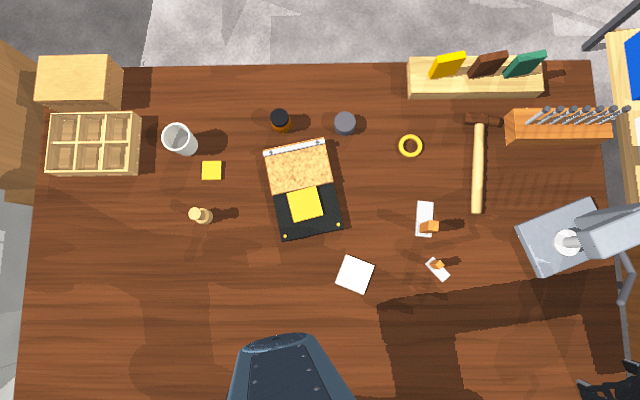

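View pics/wrist0.png

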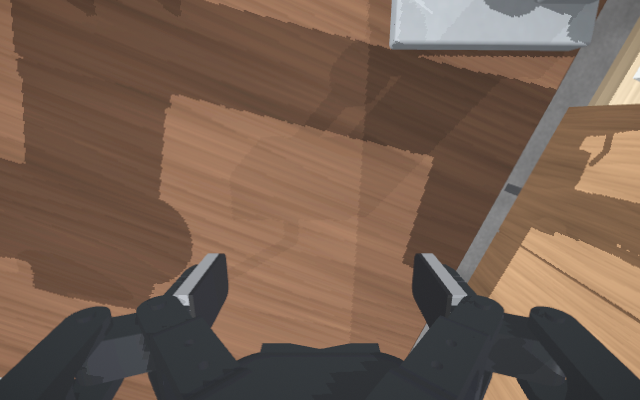

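```bash
cat > h.py <<'E'
import numpy as np, cv2
from scipy.spatial.transform import Rotation as R
def rot(q): return R.from_quat([q[1],q[2],q[3],q[0]]).as_matrix()
def wfc(c,obs=None):
    if "world_from_camera" in c: return np.array(c["world_from_camera"])
    T=np.eye(4);T[:3,:3]=rot(obs["eef_rot"]);T[:3,3]=obs["eef_pos"]
    return T@np.array(c["hand_eye"])
def und(c,uv):
    K=np.array([[c["fx"],0,c["cx"]],[0,c["fy"],c["cy"]],[0,0,1.]])
    return cv2.undistortPoints(np.float64(uv).reshape(-1,1,2),K,np.array([c["k1"],0,0,0.])).reshape(-1,2)
def plane(c,uv,z,obs=None):
    T=wfc(c,obs); s=und(c,uv); d=np.c_[s,np.ones(len(s))]@T[:3,:3].T; o=T[:3,3]
    z=np.broadcast_to(z,(len(d),))
    return o+d*((z-o[2])/d[:,2])[:,None]
def cloud(c,obs=None):
    h,w=c["depth"].shape; u,v=np.meshgrid(np.arange(w),np.arange(h))
    s=und(c,np.stack([u,v],-1).reshape(-1,2)); p=np.c_[s,np.ones(len(s))]*c["depth"].reshape(-1,1)
    T=wfc(c,obs); return (p@T[:3,:3].T+T[:3,3]).reshape(h,w,3)
def proj(c,P,obs=None):
    T=np.linalg.inv(wfc(c,obs)); p=np.atleast_2d(P)@T[:3,:3].T+T[:3,3]; s=p[:,:2]/p[:,2:]
    s=s*(1+c["k1"]*(s**2).sum(1,keepdims=True)); return s*[c["fx"],c["fy"]]+[c["cx"],c["cy"]]
E
python3 - <<'E'
import pickle,cv2,numpy as np
from h import *
d=pickle.load(open("c0.pkl","rb")); 
for n in["top","side"]:
    c=d[n]; P=cloud(c); im=c["img"].astype(int)
    hsv=cv2.cvtColor(c["img"],cv2.COLOR_RGB2HSV)
    m=((hsv[...,0]>22)&(hsv[...,0]<33)&(hsv[...,1]>180)&(hsv[...,2]>180)).astype(np.uint8)
    nn,l,st,ce=cv2.connectedComponentsWithStats(m)
    for i in range(1,nn):
        if st[i,4]>60:
            q=P[l==i]; print(n,"yellow",st[i],np.median(q,0).round(4))
    for px in ([(303,232),(285,180),(300,150),(370,300),(425,212),(350,270)] if n=="top" else [(345,225),(290,200),(420,300),(410,220)]):
        print(px,P[px[1],px[0]].round(4))
for n,b in[("top",(240,120,500,300)),("side",(230,120,470,270))]:
    x0,y0,x1,y1=b; cr=d[n]["img"][y0:y1,x0:x1,::-1]
    cv2.imwrite(f"pics/{n}0c.png",cv2.resize(cr,None,fx=3,fy=3,interpolation=cv2.INTER_CUBIC))
E
```

```text
top yellow [428  51  38  27 291] [ 0.885  -0.3178  0.133 ]
(303, 232) [0.4839 0.0277 0.0198]
(285, 180) [0.6151 0.0731 0.0288]
(300, 150) [0.6924 0.0352 0.0309]
(370, 300) [ 0.3159 -0.1375  0.0012]
(425, 212) [ 5.339e-01 -2.825e-01  4.000e-04]
(350, 270) [ 0.3894 -0.0889  0.0063]
side yellow [291  57  14  37 172] [ 0.8829 -0.3     0.1291]
(345, 225) [0.4966 0.0114 0.0239]
(290, 200) [0.6451 0.0307 0.0343]
(420, 300) [ 0.263   0.0717 -0.0032]
(410, 220) [ 0.3842 -0.1068  0.0025]
```

View pics/top0c.png

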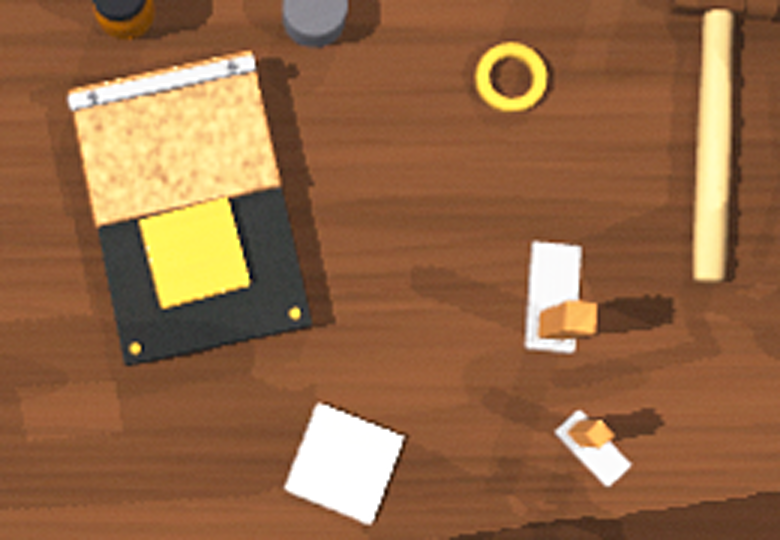

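View pics/side0c.png

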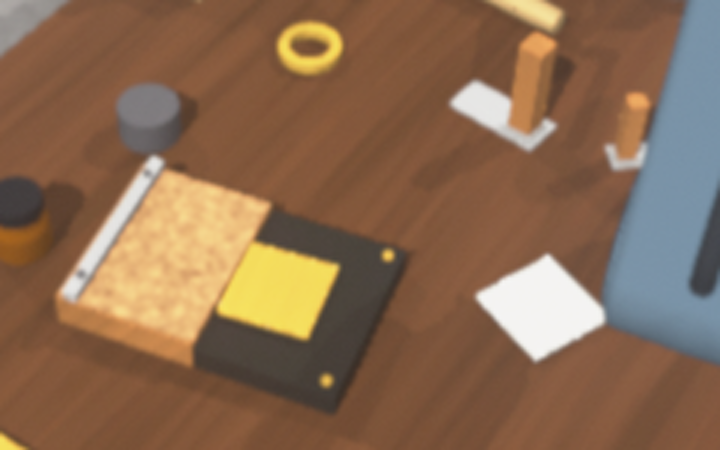

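Run:
```python
import pickle,cv2,numpy as np
from h import *
d=pickle.load(open("c0.pkl","rb")); c=d["top"]; hsv=cv2.cvtColor(c["img"],cv2.COLOR_RGB2HSV)
for p in [(303,205),(280,180),(320,220),(270,155),(288,152),(425,210),(434,226),(350,180),(335,285)]: print(p,hsv[p[1],p[0]],c["img"][p[1],p[0]])
P=cloud(c)
H,S,V=[hsv[...,i].astype(int) for i in range(3)]
def comp(m,seed,z,name):
    nn,l=cv2.connectedComponents(m.astype(np.uint8)); mm=(l==l[seed[1],seed[0]]).astype(np.uint8)
    cs,_=cv2.findContours(mm,cv2.RETR_EXTERNAL,cv2.CHAIN_APPROX_NONE); k=max(cs,key=cv2.contourArea)
    w=plane(c,k.reshape(-1,2),z)[:,:2]
    r=cv2.minAreaRect((w*1000).astype(np.float32)); print(name,mm.sum(),"cen",np.round(r[0],1),"size",np.round(r[1],1),"ang",round(r[2],2), "z",np.median(P[mm>0][:,2]).round(4))
comp((S>170)&(V>200)&(H>24),(303,205),.026,"plate")
comp((V<70),(320,228),.0185,"ledge")
comp((S<60)&(V>150),(425,210),.002,"sole")
comp((S<60)&(V>150),(350,270),.006,"white")
comp((H>10)&(H<24)&(S>60)&(V>170),(300,170),.027,"cork")
comp((S<60)&(V>120),(288,152),.037,"bar")
```

```text
(303, 205) [ 28 168 255] [255 246  87]
(280, 180) [ 19 129 246] [246 199 122]
(320, 220) [70 12 62] [59 62 60]
(270, 155) [ 11  55 162] [162 140 127]
(288, 152) [ 19 119 255] [255 212 136]
(425, 210) [  0   1 251] [251 250 250]
(434, 226) [ 18 157 252] [252 190  97]
(350, 180) [ 11 155 146] [146  91  57]
(335, 285) [ 12 159 133] [133  83  50]
plate 254996 cen [595.2  20.2] size [1775.1 1058.5] ang 88.57 z -0.0001
ledge 1992 cen [534.5  15.5] size [122.1 160.2] ang 11.89 z 0.0236
sole 457 cen [ 517.2 -278.5] size [41.9 92.1] ang 83.59 z 0.0018
white 1000 cen [379.4 -99.2] size [77.9 78. ] ang 68.0 z 0.0069
cork 2161 cen [642.5  39.9] size [105.2 161.5] ang 11.91 z 0.0315
bar 205446 cen [592.2   6.9] size [1747.9 1017.8] ang 89.57 z 0.0003
```

```bash
cat >> h.py <<'E'
def down(yaw_deg,flip=False):
    # tool x down; tool z along direction yaw_deg in world
    a=np.radians(yaw_deg+(180 if flip else 0)); z=np.array([np.cos(a),np.sin(a),0]); x=np.array([0,0,-1.]); y=np.cross(z,x)
    return np.c_[x,y,z]
def rows(obs,tp,tR,n,p0=None,R0=None):
    p=np.array(obs["eef_pos"]) if p0 is None else p0; Rc=rot(obs["eef_rot"]) if R0 is None else R0
    rv=R.from_matrix(Rc.T@tR).as_rotvec(); st=(np.array(tp)-p)/n
    for i in range(n):
        d=Rc.T@st
        print(np.round(d,4),np.round(np.degrees(rv/n),2)); Rc=Rc@R.from_rotvec(rv/n).as_matrix()
E
python3 - <<'E'
from bench import ctrl
from h import *
o=ctrl.get_obs(); print(rot(o["eef_rot"]).round(3))
for n in (7,8):rows(o,[0.45,-0.28,0.26],down(-6.4),n); print()
E
```

```text
[[-0.     0.366 -0.931]
 [ 0.001 -0.931 -0.366]
 [-1.    -0.001 -0.   ]]
[-0.0026 -0.0213 -0.0452] [-2.173e+01 -2.000e-02  0.000e+00]
[-0.0026 -0.0031 -0.0499] [-2.173e+01 -2.000e-02  0.000e+00]
[-0.0026  0.0156 -0.0475] [-2.173e+01 -2.000e-02  0.000e+00]
[-0.0026  0.032  -0.0383] [-2.173e+01 -2.000e-02  0.000e+00]
[-0.0026  0.044  -0.0237] [-2.173e+01 -2.000e-02  0.000e+00]
[-0.0026  0.0496 -0.0058] [-2.173e+01 -2.000e-02  0.000e+00]
[-0.0026  0.0482  0.013 ] [-2.173e+01 -2.000e-02  0.000e+00]

[-0.0023 -0.0187 -0.0395] [-1.902e+01 -1.000e-02  0.000e+00]
[-0.0023 -0.0048 -0.0434] [-1.902e+01 -1.000e-02  0.000e+00]
[-0.0023  0.0096 -0.0426] [-1.902e+01 -1.000e-02  0.000e+00]
[-0.0023  0.023  -0.0372] [-1.902e+01 -1.000e-02  0.000e+00]
[-0.0023  0.0339 -0.0276] [-1.902e+01 -1.000e-02  0.000e+00]
[-0.0023  0.041  -0.0151] [-1.902e+01 -1.000e-02  0.000e+00]
[-0.0023  0.0437 -0.0009] [-1.902e+01 -1.000e-02  0.000e+00]
[-0.0023  0.0416  0.0134] [-1.902e+01 -1.000e-02  0.000e+00]
```

Run:
```python
from bench import ctrl
from h import *
o=ctrl.get_obs()
rows(o,[0.49,-0.276,0.27],down(-6.4,True),8)
```

```text
[-0.0035 -0.0173 -0.0444] [3.48 0.   0.01]
[-0.0035 -0.02   -0.0432] [3.48 0.   0.01]
[-0.0035 -0.0226 -0.0419] [3.48 0.   0.01]
[-0.0035 -0.0251 -0.0405] [3.48 0.   0.01]
[-0.0035 -0.0275 -0.0389] [3.48 0.   0.01]
[-0.0035 -0.0298 -0.0371] [3.48 0.   0.01]
[-0.0035 -0.032  -0.0353] [3.48 0.   0.01]
[-0.0035 -0.0341 -0.0333] [3.48 0.   0.01]
```

drive_tool:
  increments:
    - [-0.0035,-0.0173,-0.0444,3.48,0,0,1]
    - [-0.0035,-0.02,-0.0432,3.48,0,0,1]
    - [-0.0035,-0.0226,-0.0419,3.48,0,0,1]
    - [-0.0035,-0.0251,-0.0405,3.48,0,0,1]
    - [-0.0035,-0.0275,-0.0389,3.48,0,0,1]
    - [-0.0035,-0.0298,-0.0371,3.48,0,0,1]
    - [-0.0035,-0.032,-0.0353,3.48,0,0,1]
    - [-0.0035,-0.0341,-0.0333,3.48,0,0,1]
    - [0,0,0,0,0,0,1]
    - [0,0,0,0,0,0,1]

```text
time_s: 1.4
eef_pos: [0.4897, -0.2761, 0.2699]
eef_rot: [0.039, -0.706, 0.039, 0.706]
wrist_force: [0.2, 0.1, 0.5]
opening: 1.0
```

```bash
cat > snap.py <<'E'
import sys,pickle,cv2
from bench import ctrl,camera
tag=sys.argv[1]
for n in sys.argv[2:]:
    o=ctrl.get_obs(); c=camera(n); cv2.imwrite(f"pics/{n}_{tag}.png",c["img"][...,::-1]); pickle.dump((o,c),open(f"{n}_{tag}.pkl","wb"))
print(o["time_s"],o["eef_pos"].round(4),o["eef_rot"].round(4),o["wrist_force"].round(2),o["opening"],o["q"].round(3))
E
python3 snap.py 1 wrist top
```

```text
1.45 [ 0.4893 -0.2766  0.2699] [ 0.0393 -0.7057  0.0393  0.7063] [-0.04  1.   -0.15] 1.002145008255124 [-0.725  0.13   1.608 -0.     1.404  0.957]
```

View pics/wrist_1.png

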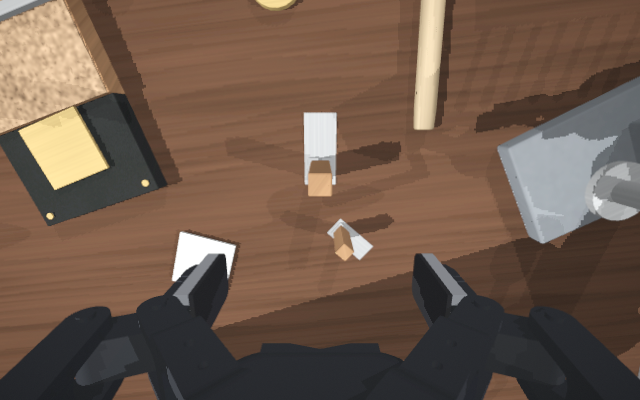

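View pics/top_1.png

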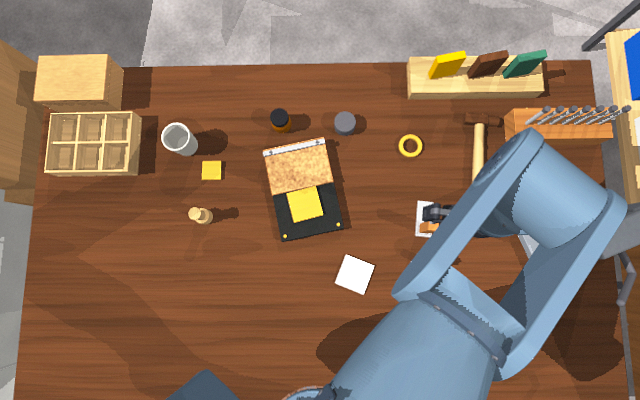

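Run:
```python
import pickle
from h import *
o,c=pickle.load(open("wrist_1.pkl","rb")); P=cloud(c,o)
hsv=cv2.cvtColor(c["img"],cv2.COLOR_RGB2HSV); H,S,V=[hsv[...,i].astype(int) for i in range(3)]
def comp(m,seed,z,name):
    nn,l=cv2.connectedComponents(m.astype(np.uint8)); mm=(l==l[seed[1],seed[0]]).astype(np.uint8)
    cs,_=cv2.findContours(mm,cv2.RETR_EXTERNAL,cv2.CHAIN_APPROX_NONE); k=max(cs,key=cv2.contourArea)
    w=plane(c,k.reshape(-1,2),z,o)[:,:2]
    r=cv2.minAreaRect((w*1000).astype(np.float32)); print(name,mm.sum(),"cen",np.round(r[0],1),"size",np.round(r[1],1),"ang",round(r[2],2),"z",np.median(P[mm>0][:,2]).round(4))
    return mm,w
for p in[(320,130),(320,187),(320,170),(308,175)]: print(hsv[p[1],p[0]],P[p[1],p[0]].round(4))
mm,w=comp((S<60)&(V>140),(320,130),.002,"sole")
# handle top by depth
roi=np.zeros(S.shape,bool); roi[150:205,295:345]=1
comp(roi&(P[...,2]>.095),(320,190),.102,"htop")
comp((S>60)&(V>170)&(H>20)&(P[...,2]>.015)&(P[...,2]<.04),(60,140),.026,"plate")
comp((V<80)&(P[...,2]>.008)&(P[...,2]<.04),(30,200),.02,"ledge")
for p in[(30,200),(140,150),(60,140),(60,50),(100,20)]: print(p,P[p[1],p[0]].round(4),hsv[p[1],p[0]])
```

```text
[100   3 232] [ 0.5438 -0.282   0.0023]
[ 15 101 222] [ 0.493  -0.2763  0.1021]
[ 14 113 129] [ 0.5075 -0.2779  0.088 ]
[ 14  75 215] [ 0.5061 -0.2659  0.1014]
sole 1840 cen [ 520.2 -279.5] size [40.8 91. ] ang 82.93 z 0.0022
htop 577 cen [ 496.9 -276.2] size [22.8 24. ] ang 83.7 z 0.1021
plate 4141 cen [556.6  26.7] size [77.3 78.5] ang 14.48 z 0.0307
ledge 247254 cen [ 410.2 -267.1] size [1002.3  548.1] ang 83.67 z 0.0008
(30, 200) [ 0.496   0.1164 -0.0006] [ 11 112 128]
(140, 150) [ 0.5453 -0.0639  0.0241] [75 10 49]
(60, 140) [0.5674 0.0222 0.0322] [ 22  92 250]
(60, 50) [ 0.6613 -0.0086  0.031 ] [ 16  76 221]
(100, 20) [ 0.695  -0.0432  0.0011] [ 11 114  83]
```

Run:
```python
from bench import ctrl
from h import *
o=ctrl.get_obs()
rows(o,[0.4962,-0.2763,0.075],down(-6.7,True),6)
```

```text
[ 0.0325 -0.0002 -0.0012] [0.05 0.01 0.  ]
[ 0.0325 -0.0002 -0.0012] [0.05 0.01 0.  ]
[ 0.0325 -0.0002 -0.0012] [0.05 0.01 0.  ]
[ 0.0325 -0.0002 -0.0012] [0.05 0.01 0.  ]
[ 0.0325 -0.0002 -0.0012] [0.05 0.01 0.  ]
[ 0.0325 -0.0002 -0.0012] [0.05 0.01 0.  ]
```

drive_tool:
  increments:
    - [0,-0.0006,-0.0035,0.3,0,0,1]
    - [0.03,-0.0006,-0.0035,0,0,0,1]
    - [0.035,0,0,0,0,0,1]
    - [0.035,0,0,0,0,0,1]
    - [0.035,0,0,0,0,0,1]
    - [0.03,0,0,0,0,0,1]
    - [0.03,0,0,0,0,0,1]
    - [0,0,0,0,0,0,0.3]
    - [0,0,0,0,0,0,-0.3]
    - [0,0,0,0,0,0,-0.6]

```text
time_s: 2.75
eef_pos: [0.498, -0.2767, 0.077]
eef_rot: [-0.041, 0.707, -0.042, -0.705]
wrist_force: [0.6, -0.1, 0.5]
opening: 0.375
```

drive_tool:
  increments:
    - [0,0,0,0,0,0,-1]
    - [0,0,0,0,0,0,-1]
    - [0,0,0,0,0,0,-1]
    - [0,0,0,0,0,0,-1]

```text
time_s: 3.25
eef_pos: [0.498, -0.2767, 0.077]
eef_rot: [-0.04, 0.707, -0.042, -0.705]
wrist_force: [-1.7, -0.7, 6.2]
opening: 0.273
```

```bash
python3 snap.py 2 wrist
```

```text
3.25 [ 0.498  -0.2767  0.077 ] [-0.0404  0.7067 -0.0418 -0.7051] [-1.71 -0.7   6.25] 0.2733429812832115 [-0.715  0.37   1.739 -0.     1.03   0.972]
```

View pics/wrist_2.png

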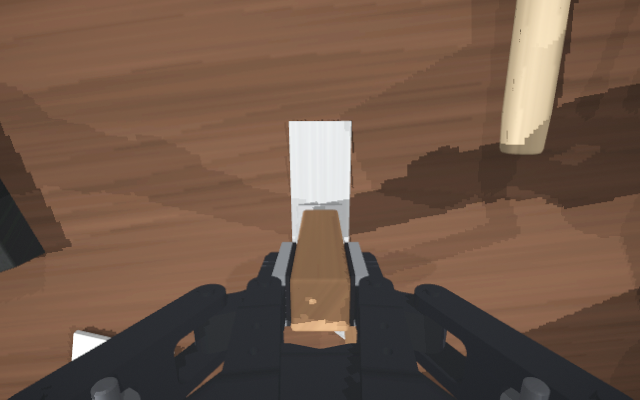

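Run:
```python
import pickle
from h import *
o,c=pickle.load(open("wrist_2.pkl","rb"))
Rt=rot(o["eef_rot"]);print(Rt.round(4))
hsv=cv2.cvtColor(c["img"],cv2.COLOR_RGB2HSV); S,V=hsv[...,1].astype(int),hsv[...,2].astype(int)
m=((S<40)&(V>170)); 
# left, right, front edges
ys=np.arange(130,195); L=[];Rr=[]
for y in ys:
    xs=np.where(m[y,270:370])[0]+270; L.append((xs.min()-.5,y)); Rr.append((xs.max()+.5,y))
F=[(x,np.where(m[100:200,x])[0].min()+99.5) for x in range(295,346)]
for n,e in(("L",L),("R",Rr),("F",F)):
    w=plane(c,e,.002,o)[:,:2]; l=cv2.fitLine(w.astype(np.float32),cv2.DIST_HUBER,0,.001,.001).ravel()
    print(n,w.mean(0).round(4),np.degrees(np.arctan2(l[1],l[0])).round(2))
L=plane(c,L,.002,o);Rr=plane(c,Rr,.002,o);F=plane(c,F,.002,o)
d=((L[10:]-L[:-10]).sum(0)+(Rr[10:]-Rr[:-10]).sum(0))[:2]; print("yaw",np.degrees(np.arctan2(-d[1],-d[0])))
print("width",np.linalg.norm((L-Rr).mean(0)))
tip=F.mean(0); print("tip",tip,"in tool",Rt.T@(tip-o["eef_pos"]))
```

```text
[[ 0.0021 -0.116  -0.9932]
 [-0.0022 -0.9932  0.116 ]
 [-1.      0.0019 -0.0024]]
L [ 0.5408 -0.2609] -6.4
R [ 0.5361 -0.3011] -6.29
F [ 0.5652 -0.2843] 83.34
yaw -6.243468363111991
width 0.04048572266931079
tip [ 0.56515158 -0.28429724  0.002     ] in tool [ 0.07514465 -0.00034909 -0.06737158]
```

Run:
```python
from bench import ctrl
from h import *
o=ctrl.get_obs()
p=o["eef_pos"]+[0,0,.08]
rows(o,[0.423,-0.001,0.157],down(12,True),8,p0=p)
```

```text
[-0.0001 -0.0331  0.0133] [-2.33 -0.01 -0.02]
[-0.0001 -0.0337  0.012 ] [-2.33 -0.01 -0.02]
[-0.0001 -0.0341  0.0106] [-2.33 -0.01 -0.02]
[-0.0001 -0.0345  0.0092] [-2.33 -0.01 -0.02]
[-0.     -0.0349  0.0078] [-2.33 -0.01 -0.02]
[-0.     -0.0351  0.0063] [-2.33 -0.01 -0.02]
[-0.     -0.0354  0.0049] [-2.33 -0.01 -0.02]
[-0.     -0.0355  0.0035] [-2.33 -0.01 -0.02]
```

drive_tool:
  increments:
    - [-0.01,0,0,0,0,0,-1]
    - [-0.03,0,0,0,0,0,-1]
    - [-0.04,-0.0331,0.0133,-2.33,0,0,-1]
    - [0,-0.0337,0.012,-2.33,0,0,-1]
    - [0,-0.0341,0.0106,-2.33,0,0,-1]
    - [0,-0.0345,0.0092,-2.33,0,0,-1]
    - [0,-0.0349,0.0078,-2.33,0,0,-1]
    - [0,-0.0351,0.0063,-2.33,0,0,-1]
    - [0,-0.0354,0.0049,-2.33,0,0,-1]
    - [0,-0.0355,0.0035,-2.33,0,0,-1]

```text
time_s: 4.55
eef_pos: [0.4215, 0.0011, 0.1557]
eef_rot: [0.074, 0.703, 0.074, -0.703]
wrist_force: [0.7, 0.5, -0.2]
opening: 0.269
```

drive_tool:
  increments:
    - [0,0,0,0,0,0,-1]
    - [0,0,0,0,0,0,-1]

```text
time_s: 4.8
eef_pos: [0.4223, -0.0004, 0.1557]
eef_rot: [0.074, 0.704, 0.074, -0.703]
wrist_force: [-0.2, -0.1, -0.7]
opening: 0.27
```

```bash
python3 snap.py 3 wrist side
```

```text
4.85 [ 0.4224 -0.0007  0.1557] [ 0.0737  0.7035  0.0734 -0.703 ] [-0.26  1.33 -2.56] 0.2777360505153801 [-0.284 -0.069  2.057 -0.     1.152  1.079]
```

View pics/wrist_3.png

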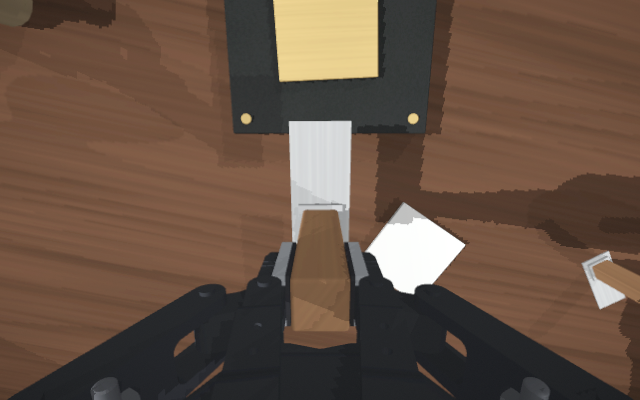

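View pics/side_3.png

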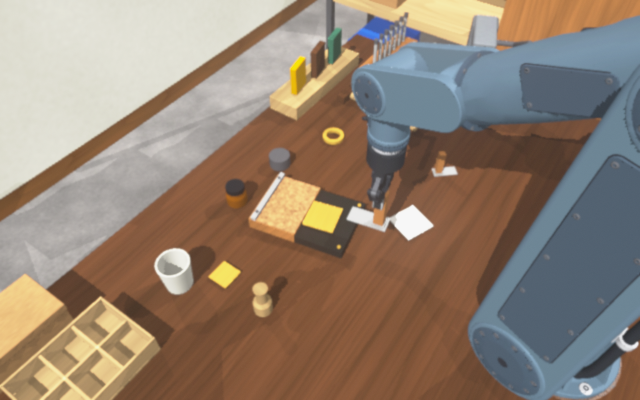

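```bash
cat > meas3.py <<'E'
import pickle
from h import *
o,c=pickle.load(open("wrist_3.pkl","rb")); P=cloud(c,o)
hsv=cv2.cvtColor(c["img"],cv2.COLOR_RGB2HSV); H,S,V=[hsv[...,i].astype(int) for i in range(3)]
def line(e,z,n):
    w=plane(c,e,z,o)[:,:2]; l=cv2.fitLine((w).astype(np.float32),cv2.DIST_HUBER,0,.001,.001).ravel(); 
    a=np.degrees(np.arctan2(l[1],l[0])); print(n,w.mean(0).round(4),round(a,2)); return w
for r in[(255,60,275,120),(385,60,430,110),(300,95,340,112)]:
    q=P[r[1]:r[3],r[0]:r[2]].reshape(-1,3); print("ledge z",np.median(q,0).round(4))
q=P[20:70,290:370].reshape(-1,3); print("plate z",np.median(q,0).round(4), np.percentile(q[:,2],[5,95]))
zl=0.024
dark=(V<90)&(S<70)
E1=[(x,np.where(dark[100:150,x])[0].max()+100.5) for x in list(range(245,285))+list(range(360,420))]
line(E1,zl,"ledge front")
yel=(S>60)&(V>170)&(H>18)
E2=[(x,np.where(yel[0:100,x])[0].max()+.5) for x in range(285,372)]; w=line(E2,zl+7e-3,"plate near top")
EL=[(np.where(yel[y,260:400])[0].min()+259.5,y) for y in range(2,75)]; line(EL,zl+.007,"plate L")
ER=[(np.where(yel[y,260:400])[0].max()+260.5,y) for y in range(2,75)]; line(ER,zl+.007,"plate R")
DL=[(np.where(dark[y,215:270])[0].min()+214.5,y) for y in range(20,115)]; line(DL,zl,"ledge L")
DR=[(np.where(dark[y,400:438])[0].max()+400.5,y) for y in range(20,115)]; line(DR,zl,"ledge R")
Rt=rot(o["eef_rot"]); tip=o["eef_pos"]+Rt@[.077,-.0003,-.0675]; print("tip",tip.round(4), "lifter up in tool-x tilt",Rt[:,0].round(4))
E
python3 meas3.py
```

```text
ledge z [0.5023 0.0618 0.0238]
ledge z [ 0.5297 -0.0485  0.0239]
ledge z [0.5014 0.0166 0.0238]
plate z [0.5436 0.0179 0.0309] [0.02971212 0.03215268]
ledge front [ 0.4819 -0.0043] -78.01
plate near top [0.5199 0.014 ] -75.3
plate L [0.5394 0.0582] 14.58
plate R [ 0.5552 -0.0162] 14.73
ledge L [0.5126 0.0922] 11.98
ledge R [ 0.5456 -0.0632] 11.9
tip [0.4884 0.0139 0.0788] lifter up in tool-x tilt [ 8.e-04 -5.e-04 -1.e+00]
```

drive_tool:
  increments:
    - [0,0.002,-0.008,0,-0.5,0,-1]
    - [0,0.002,-0.008,0,-0.5,0,-1]
    - [0.01,0.002,-0.007,0,0,0,-1]
    - [0.015,0,0,0,0,0,-1]
    - [0.015,0,0,0,0,0,-1]
    - [0.003,0,0,0,0,0,-1]
    - [0,0,0,0,0,0,-1]
    - [0,0,0,0,0,0,-1]

```text
time_s: 5.9
eef_pos: [0.4454, -0.0014, 0.1126]
eef_rot: [-0.075, -0.697, -0.073, 0.709]
wrist_force: [1.1, 0.5, -0.5]
opening: 0.275
```

```bash
cat > tip.py <<'E'
from bench import ctrl
from h import *
import sys
o=ctrl.get_obs(); Rt=rot(o["eef_rot"]); a=np.radians(11.95); u=np.array([np.cos(a),np.sin(a),0]);v=np.array([-np.sin(a),np.cos(a),0])
tip=o["eef_pos"]+Rt@[.077,-.0003,-.0675]
F=o["wrist_force"]
print("t",round(o["time_s"],2),"tip stand x %.2f y %.2f z(world) %.2f mm"%((tip@u-.5905)*1e3,(tip@v+.0954)*1e3,tip[2]*1e3),"eefz %.2f"%(o["eef_pos"][2]*1e3),"yaw %.2f pitchdown %.2f"%(np.degrees(np.arctan2(-Rt[1,2],-Rt[0,2]))-11.95,np.degrees(np.arcsin(Rt[2,2]))),"roll %.2f"%np.degrees(Rt[2,1]),"F fwd %.2f left %.2f up %.2f"%(F@u,F@v,F[2]),"tq",o["torque"].round(2),"op",round(o["opening"],3))
E
python3 tip.py; python3 snap.py 4 wrist
```

```text
t 5.9 tip stand x -88.81 y 2.08 z(world) 34.47 mm eefz 112.58 yaw 0.03 pitchdown 0.95 roll 0.03 F fwd 1.15 left 0.30 up -0.46 tq [-0.02  0.01  0.03] op 0.275
5.9 [ 0.4454 -0.0014  0.1126] [-0.0745 -0.6974 -0.073   0.709 ] [ 1.06  0.53 -0.46] 0.27455674808158415 [-0.265  0.071  2.021 -0.009  1.065  1.101]
```

View pics/wrist_4.png

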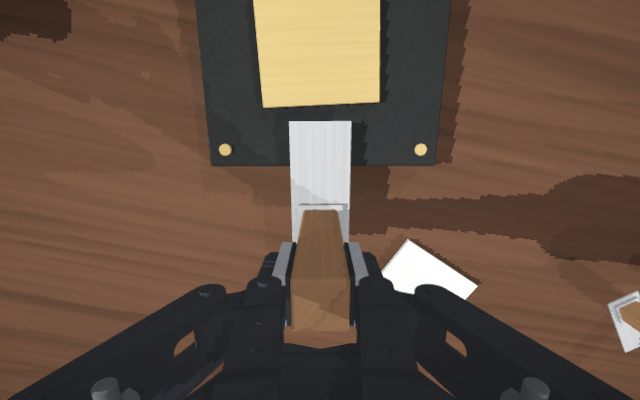

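drive_tool:
  increments:
    - [0.003,0,0,0,0,0,-1]
    - [0.002,0,0,0,0,0,-1]
    - [0.002,0,0,0,0,0,-1]
    - [0.001,0,0,0,0,0,-1]
    - [0,0,0,0,0,0,-1]

```text
time_s: 6.58
eef_pos: [0.4449, -0.0014, 0.104]
eef_rot: [-0.074, -0.697, -0.073, 0.709]
wrist_force: [0.9, 0.3, -2.1]
opening: 0.272
```

```bash
python3 tip.py
```

```text
t 6.58 tip stand x -89.43 y 2.29 z(world) 25.82 mm eefz 104.00 yaw 0.02 pitchdown 1.01 roll -0.01 F fwd 0.91 left 0.12 up -2.11 tq [-0.03 -0.03  0.02] op 0.272
```

drive_tool:
  increments:
    - [0.0005,0,0,0,0,0,-1]
    - [0,0,0,0,0,0,-1]

```text
time_s: 6.82
eef_pos: [0.4449, -0.0013, 0.1036]
eef_rot: [-0.074, -0.697, -0.073, 0.709]
wrist_force: [0.4, 0.5, -1.2]
opening: 0.274
```

drive_tool:
  increments:
    - [0.0004,0,0,0,0,0,-1]
    - [0,0,0,0,0,0,-1]

```text
time_s: 7.08
eef_pos: [0.4449, -0.0014, 0.1032]
eef_rot: [-0.074, -0.697, -0.073, 0.709]
wrist_force: [0.1, -0.2, -1.1]
opening: 0.272
```

drive_tool:
  increments:
    - [0.0003,0,0,0,0,0,-1]
    - [0,0,0,0,0,0,-1]

```text
time_s: 7.32
eef_pos: [0.4449, -0.0014, 0.1029]
eef_rot: [-0.074, -0.697, -0.073, 0.709]
wrist_force: [-0.2, -0.7, -1.6]
opening: 0.272
```

drive_tool:
  increments:
    - [0.0002,0,0,0,0,0,-1]
    - [0,0,0,0,0,0,-1]

```text
time_s: 7.58
eef_pos: [0.4449, -0.0014, 0.1027]
eef_rot: [-0.074, -0.697, -0.073, 0.709]
wrist_force: [-0.2, -0.3, -0.0]
opening: 0.272
```

drive_tool:
  increments:
    - [0.0002,0,0,0,0,0,-1]
    - [0,0,0,0,0,0,-1]

```text
time_s: 7.82
eef_pos: [0.4449, -0.0013, 0.1025]
eef_rot: [-0.074, -0.697, -0.073, 0.709]
wrist_force: [-0.5, 0.4, -0.6]
opening: 0.273
```

drive_tool:
  increments:
    - [0.0002,0,0,0,0,0,-1]
    - [0,0,0,0,0,0,-1]

```text
time_s: 8.07
eef_pos: [0.4449, -0.0014, 0.1023]
eef_rot: [-0.074, -0.697, -0.073, 0.709]
wrist_force: [0.8, 0.5, -1.2]
opening: 0.268
```

drive_tool:
  increments:
    - [0.0002,0,0,0,0,0,-1]
    - [0,0,0,0,0,0,-1]

```text
time_s: 8.32
eef_pos: [0.4449, -0.0014, 0.1021]
eef_rot: [-0.074, -0.697, -0.073, 0.709]
wrist_force: [-0.1, 0.4, -0.8]
opening: 0.273
```

drive_tool:
  increments:
    - [0.0002,0,0,0,0,0,-1]
    - [0,0,0,0,0,0,-1]

```text
time_s: 8.57
eef_pos: [0.4449, -0.0014, 0.1019]
eef_rot: [-0.074, -0.697, -0.073, 0.709]
wrist_force: [0.1, -0.6, -0.8]
opening: 0.274
```

drive_tool:
  increments:
    - [0.0002,0,0,0,0,0,-1]
    - [0,0,0,0,0,0,-1]

```text
time_s: 8.82
eef_pos: [0.445, -0.0014, 0.1018]
eef_rot: [-0.074, -0.697, -0.073, 0.709]
wrist_force: [-0.5, 0.6, 1.1]
opening: 0.278
```

drive_tool:
  increments:
    - [0.0002,0,0,0,0,0,-1]
    - [0,0,0,0,0,0,-1]

```text
time_s: 9.07
eef_pos: [0.4451, -0.0014, 0.1017]
eef_rot: [-0.074, -0.697, -0.073, 0.709]
wrist_force: [-1.4, 0.1, 2.0]
opening: 0.274
```

drive_tool:
  increments:
    - [0.0002,0,0,0,0,0,-1]
    - [0,0,0,0,0,0,-1]

```text
time_s: 9.32
eef_pos: [0.4452, -0.0015, 0.1017]
eef_rot: [-0.074, -0.697, -0.073, 0.709]
wrist_force: [-1.8, -0.2, 4.8]
opening: 0.273
```

drive_tool:
  increments:
    - [-0.0001,0,-0.001,0,0,0,-1]
    - [-3e-05,0,-0.002,0,0,0,-1]
    - [-3e-05,0,-0.002,0,0,0,-1]
    - [0,0,0,0,0,0,-1]

```text
time_s: 9.82
eef_pos: [0.4503, -0.0004, 0.1016]
eef_rot: [-0.075, -0.697, -0.073, 0.709]
wrist_force: [-0.5, 0.2, 4.6]
opening: 0.272
```

```bash
python3 tip.py
```

```text
t 9.82 tip stand x -83.88 y 2.04 z(world) 23.49 mm eefz 101.60 yaw 0.02 pitchdown 0.95 roll 0.02 F fwd -0.41 left 0.31 up 4.58 tq [-0.01 -0.21 -0.05] op 0.272
```

drive_tool:
  increments:
    - [-7e-05,0,-0.0015,0,0,0,-1]
    - [-5e-05,0,-0.0015,0,0,0,-1]
    - [-3e-05,0,-0.0015,0,0,0,-1]
    - [-3e-05,0,-0.0015,0,0,0,-1]
    - [0,0,0,0,0,0,-1]

```text
time_s: 10.45
eef_pos: [0.4559, 0.0009, 0.1016]
eef_rot: [-0.074, -0.697, -0.073, 0.709]
wrist_force: [-1.5, -1.1, 4.3]
opening: 0.271
```

```bash
python3 tip.py;python3 snap.py 5 wrist
```

```text
t 10.45 tip stand x -78.16 y 2.16 z(world) 23.47 mm eefz 101.61 yaw 0.02 pitchdown 0.98 roll 0.01 F fwd -1.73 left -0.80 up 4.27 tq [-0.   -0.09  0.02] op 0.271
10.45 [0.4559 0.0009 0.1016] [-0.0745 -0.6972 -0.073   0.7092] [-1.53 -1.14  4.27] 0.2709372048888592 [-0.254  0.113  2.001 -0.009  1.042  1.112]
```

View pics/wrist_5.png

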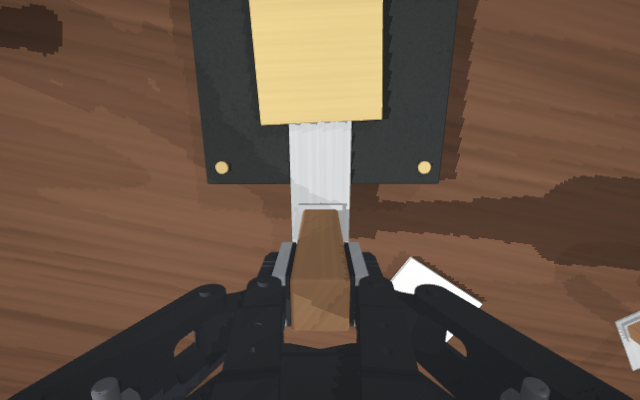

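drive_tool:
  increments:
    - [-5e-05,0,-0.0015,0,0,0,-1]
    - [-3e-05,0,-0.0015,0,0,0,-1]
    - [-3e-05,0,-0.0015,0,0,0,-1]
    - [-3e-05,0,-0.0015,0,0,0,-1]
    - [0,0,0,0,0,0,-1]

```text
time_s: 11.12
eef_pos: [0.4617, 0.0021, 0.1017]
eef_rot: [-0.074, -0.697, -0.073, 0.709]
wrist_force: [-1.5, 0.1, 4.8]
opening: 0.276
```

```bash
python3 tip.py;python3 snap.py 6 wrist
```

```text
t 11.12 tip stand x -72.19 y 2.17 z(world) 23.51 mm eefz 101.65 yaw 0.02 pitchdown 0.98 roll 0.01 F fwd -1.44 left 0.39 up 4.82 tq [ 0.01 -0.01 -0.03] op 0.276
11.125 [0.4617 0.0021 0.1017] [-0.0745 -0.6972 -0.0731  0.7092] [-1.49  0.09  4.82] 0.27601441681226735 [-0.248  0.126  1.987 -0.009  1.044  1.118]
```

View pics/wrist_6.png

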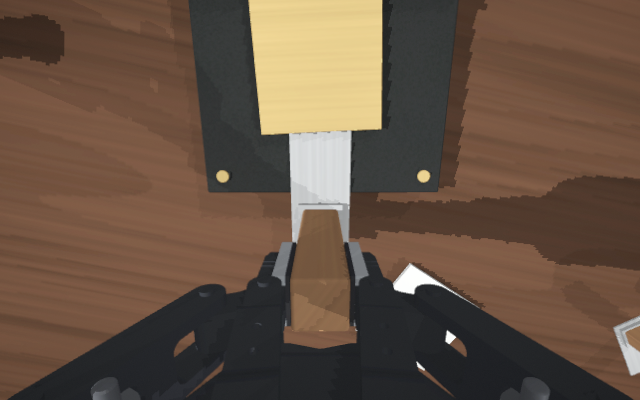

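drive_tool:
  increments:
    - [-4e-05,0,-0.0015,0,0,0,-1]
    - [-3e-05,0,-0.0015,0,0,0,-1]
    - [-3e-05,0,-0.001,0,0,0,-1]
    - [0,0,0,0,0,0,-1]
    - [0,0,0,0,0,0,-1]

```text
time_s: 11.8
eef_pos: [0.4655, 0.0029, 0.1016]
eef_rot: [-0.074, -0.697, -0.073, 0.709]
wrist_force: [-1.8, -0.8, 4.2]
opening: 0.268
```

```bash
python3 tip.py;python3 snap.py 7 wrist
```

```text
t 11.8 tip stand x -68.30 y 2.20 z(world) 23.50 mm eefz 101.65 yaw 0.02 pitchdown 0.99 roll 0.01 F fwd -1.97 left -0.39 up 4.16 tq [0.03 0.02 0.05] op 0.268
11.8 [0.4655 0.0029 0.1016] [-0.0744 -0.6972 -0.0731  0.7093] [-1.85 -0.79  4.16] 0.2678045785503533 [-0.244  0.134  1.977 -0.009  1.045  1.122]
```

View pics/wrist_7.png

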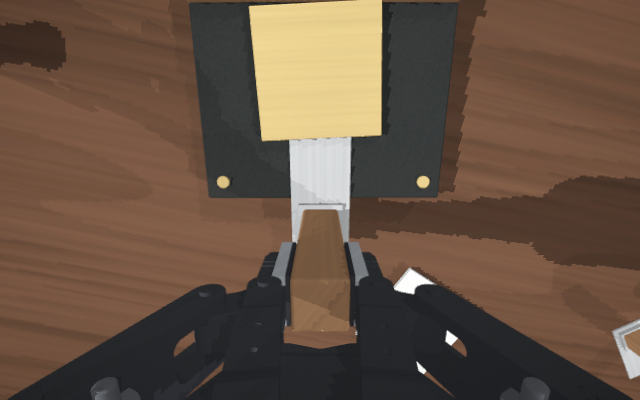

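drive_tool:
  increments:
    - [-2e-05,0,-0.001,0,0,0,-1]
    - [-2e-05,0,-0.001,0,0,0,-1]
    - [-2e-05,0,-0.001,0,0,0,-1]
    - [0,0,0,0,0,0,-1]

```text
time_s: 12.35
eef_pos: [0.4683, 0.0035, 0.1017]
eef_rot: [-0.074, -0.697, -0.073, 0.709]
wrist_force: [-2.5, -0.7, 6.2]
opening: 0.274
```

```bash
python3 tip.py
```

```text
t 12.35 tip stand x -65.44 y 2.21 z(world) 23.53 mm eefz 101.70 yaw 0.03 pitchdown 1.01 roll 0.01 F fwd -2.56 left -0.16 up 6.23 tq [0.01 0.16 0.06] op 0.274
```

drive_tool:
  increments:
    - [-2e-05,0,-0.0007,0,0,0,-1]
    - [0,0,0,0,0,0,-1]

```text
time_s: 12.6
eef_pos: [0.4688, 0.0037, 0.1017]
eef_rot: [-0.074, -0.697, -0.073, 0.71]
wrist_force: [-3.3, -0.7, 6.9]
opening: 0.272
```

drive_tool:
  increments:
    - [-1e-05,0,-0.0005,0,0,0,-1]
    - [0,0,0,0,0,0,-1]

```text
time_s: 12.85
eef_pos: [0.4692, 0.0038, 0.1017]
eef_rot: [-0.074, -0.697, -0.073, 0.71]
wrist_force: [-3.3, -0.8, 7.6]
opening: 0.273
```

```bash
python3 tip.py;python3 snap.py 8 wrist
```

```text
t 12.85 tip stand x -64.59 y 2.29 z(world) 23.50 mm eefz 101.72 yaw 0.03 pitchdown 1.05 roll -0.00 F fwd -3.43 left -0.07 up 7.59 tq [-0.03  0.35 -0.04] op 0.273
12.85 [0.4692 0.0038 0.1017] [-0.0745 -0.6968 -0.0731  0.7096] [-3.34 -0.78  7.59] 0.2733869999489069 [-0.24   0.143  1.967 -0.009  1.048  1.126]
```

View pics/wrist_8.png

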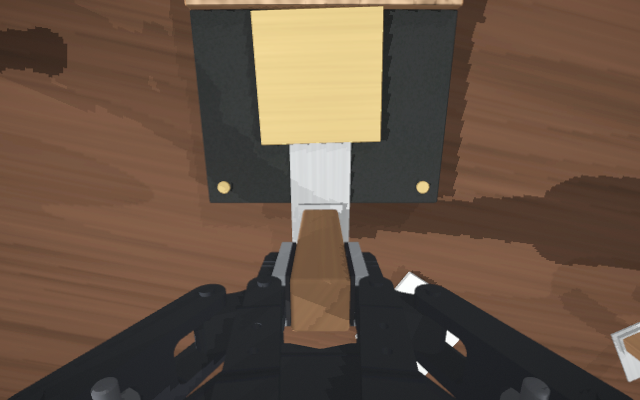

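drive_tool:
  increments:
    - [-0.0003,0,0,0,0,0,-1]
    - [0,0,-0.0005,0,0,0,-1]
    - [0,0,0,0,0,0,-1]

```text
time_s: 13.28
eef_pos: [0.4697, 0.004, 0.1018]
eef_rot: [-0.074, -0.697, -0.073, 0.71]
wrist_force: [-3.7, -0.7, 6.2]
opening: 0.269
```

```bash
python3 tip.py
```

```text
t 13.28 tip stand x -64.13 y 2.39 z(world) 23.54 mm eefz 101.77 yaw 0.03 pitchdown 1.05 roll -0.01 F fwd -3.76 left 0.12 up 6.20 tq [-0.01  0.27  0.1 ] op 0.269
```

drive_tool:
  increments:
    - [-2e-05,0,-0.0007,0,0,0,-1]
    - [0,0,0,0,0,0,-1]

```text
time_s: 13.52
eef_pos: [0.4703, 0.0041, 0.1018]
eef_rot: [-0.074, -0.697, -0.073, 0.71]
wrist_force: [-2.5, 0.4, 6.2]
opening: 0.273
```

```bash
python3 tip.py;python3 snap.py 9 wrist
python3 - <<'E'
import cv2
a=cv2.imread("pics/wrist_8.png")[0:210,180:470];b=cv2.imread("pics/wrist_9.png")[0:210,180:470]
import numpy as np
cv2.imwrite("pics/cmp9.png",cv2.resize(np.hstack([a,b]),(800,290),interpolation=cv2.INTER_CUBIC))
E
```

```text
t 13.53 tip stand x -63.43 y 2.42 z(world) 23.56 mm eefz 101.79 yaw 0.03 pitchdown 1.05 roll -0.01 F fwd -2.32 left 0.89 up 6.25 tq [0.05 0.3  0.  ] op 0.273
13.525 [0.4703 0.0041 0.1018] [-0.0744 -0.6967 -0.0732  0.7097] [-2.45  0.39  6.25] 0.27277416352766054 [-0.239  0.145  1.964 -0.009  1.049  1.127]
```

View pics/cmp9.png

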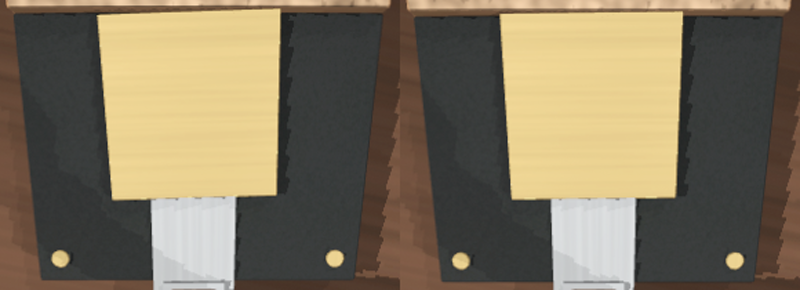

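drive_tool:
  increments:
    - [-2e-05,0,-0.0006,0,0,0,-1]
    - [0,0,0,0,0,0,-1]

```text
time_s: 13.82
eef_pos: [0.4708, 0.0043, 0.1018]
eef_rot: [-0.074, -0.697, -0.073, 0.71]
wrist_force: [-3.2, -0.3, 6.8]
opening: 0.273
```

```bash
python3 tip.py;python3 snap.py 10 wrist
python3 - <<'E'
import cv2
a=cv2.imread("pics/wrist_10.png")[0:210,180:470]
cv2.imwrite("pics/cmp10.png",cv2.resize(a,(800,580),interpolation=cv2.INTER_CUBIC))
E
```

```text
t 13.82 tip stand x -62.91 y 2.48 z(world) 23.54 mm eefz 101.78 yaw 0.03 pitchdown 1.06 roll -0.02 F fwd -3.22 left 0.42 up 6.75 tq [0.01 0.35 0.09] op 0.273
13.825 [0.4708 0.0043 0.1018] [-0.0744 -0.6967 -0.0732  0.7097] [-3.24 -0.26  6.75] 0.2733319287857673 [-0.239  0.146  1.963 -0.009  1.049  1.128]
```

View pics/cmp10.png

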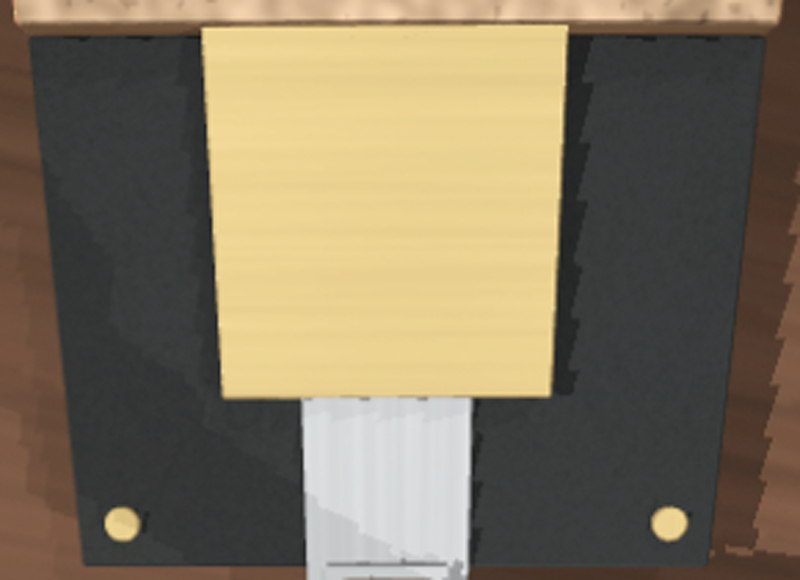

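```bash
cat > arc.py <<'E'
from h import *
def contact(th,d):
    t=np.radians(th)
    if th<=12.1: return np.array([-14.9-(d-14)*np.cos(t)+3*np.sin(t),3*np.cos(t)+(d-14)*np.sin(t)])
    if th<=90: return np.array([-4*np.sin(t)-d*np.cos(t),d*np.sin(t)])
    f=t-np.pi/2; return np.array([-4*np.cos(f)+(d-8)*np.sin(f),8+(d-8)*np.cos(f)+4*np.sin(f)])
E
python3 - <<'E'
from arc import *
d=65.5; p=np.array([-66.4,3.0]) ; al=np.radians(1.0)
for th in [0,3,6,9,12,15,18,21,24,27,30,33,36,39,42,45,48,51,54,57,60,63,66,69,72,75,78,81,84,87,90,93,96,99,102,105]:
    q=contact(th,d); dx,dz=q-p; p=q
    tx=-dz*np.cos(al)-dx*np.sin(al); tz=-dx*np.cos(al)+dz*np.sin(al)
    print(th,q.round(1),"tool dx %.2f dz %.2f mm"%(tx,tz))
E
```

```text
0 [-66.4   3. ] tool dx -0.00 dz 0.00 mm
3 [-66.2   5.7] tool dx -2.69 dz -0.18 mm
6 [-65.8   8.4] tool dx -2.68 dz -0.32 mm
9 [-65.3  11. ] tool dx -2.66 dz -0.46 mm
12 [-64.7  13.6] tool dx -2.63 dz -0.60 mm
15 [-64.3  17. ] tool dx -3.32 dz -0.29 mm
18 [-63.5  20.2] tool dx -3.30 dz -0.72 mm
21 [-62.6  23.5] tool dx -3.25 dz -0.89 mm
24 [-61.5  26.6] tool dx -3.19 dz -1.06 mm
27 [-60.2  29.7] tool dx -3.12 dz -1.23 mm
30 [-58.7  32.7] tool dx -3.04 dz -1.40 mm
33 [-57.1  35.7] tool dx -2.95 dz -1.56 mm
36 [-55.3  38.5] tool dx -2.86 dz -1.72 mm
39 [-53.4  41.2] tool dx -2.75 dz -1.87 mm
42 [-51.4  43.8] tool dx -2.64 dz -2.02 mm
45 [-49.1  46.3] tool dx -2.53 dz -2.16 mm
48 [-46.8  48.7] tool dx -2.40 dz -2.30 mm
51 [-44.3  50.9] tool dx -2.27 dz -2.43 mm
54 [-41.7  53. ] tool dx -2.13 dz -2.56 mm
57 [-39.   54.9] tool dx -1.99 dz -2.67 mm
60 [-36.2  56.7] tool dx -1.84 dz -2.78 mm
63 [-33.3  58.4] tool dx -1.69 dz -2.88 mm
66 [-30.3  59.8] tool dx -1.53 dz -2.98 mm
69 [-27.2  61.1] tool dx -1.37 dz -3.06 mm
72 [-24.   62.3] tool dx -1.20 dz -3.14 mm
75 [-20.8  63.3] tool dx -1.03 dz -3.21 mm
78 [-17.5  64.1] tool dx -0.86 dz -3.27 mm
81 [-14.2  64.7] tool dx -0.68 dz -3.32 mm
84 [-10.8  65.1] tool dx -0.51 dz -3.36 mm
87 [-7.4 65.4] tool dx -0.33 dz -3.40 mm
90 [-4.  65.5] tool dx -0.15 dz -3.42 mm
93 [-1.  65.6] tool dx -0.18 dz -3.01 mm
96 [ 2.  65.6] tool dx -0.03 dz -3.02 mm
99 [ 5.  65.4] tool dx 0.13 dz -3.01 mm
102 [ 8.  65.1] tool dx 0.29 dz -3.00 mm
105 [11.  64.6] tool dx 0.45 dz -2.98 mm
```

drive_tool:
  increments:
    - [-0.0002,0,0.0015,0,0,0,-1]
    - [0,0,0.002,0,0,0,-1]
    - [0,0,0,0,0,0,-1]

```text
time_s: 14.25
eef_pos: [0.4676, 0.0036, 0.1019]
eef_rot: [-0.074, -0.697, -0.073, 0.71]
wrist_force: [-0.8, 0.5, 0.7]
opening: 0.274
```

```bash
python3 tip.py
```

```text
t 14.25 tip stand x -66.23 y 2.42 z(world) 23.68 mm eefz 101.87 yaw 0.02 pitchdown 1.02 roll -0.02 F fwd -0.69 left 0.69 up 0.70 tq [ 0.06 -0.04 -0.01] op 0.274
```

drive_tool:
  increments:
    - [-0.001,0,0,0,0,0,-1]
    - [-0.0013,0,-0.0001,0,0,0,-1]
    - [-0.0027,0,-0.0002,0,0,0,-1]
    - [-0.0027,0,-0.0003,0,0,0,-1]
    - [-0.0027,0,-0.0005,0,0,0,-1]
    - [-0.0026,0,-0.0006,0,0,0,-1]
    - [0,0,0,0,0,0,-1]

```text
time_s: 15.12
eef_pos: [0.4699, 0.0039, 0.1153]
eef_rot: [-0.074, -0.697, -0.073, 0.709]
wrist_force: [-0.2, -0.0, -2.8]
opening: 0.276
```

```bash
python3 tip.py; python3 snap.py 11 wrist side;python3 - <<'E'
import cv2
a=cv2.imread("pics/side_11.png")[150:270,230:430]
cv2.imwrite("pics/side_11c.png",cv2.resize(a,(800,480),interpolation=cv2.INTER_CUBIC))
E
```

```text
t 15.12 tip stand x -63.77 y 2.24 z(world) 37.18 mm eefz 115.32 yaw 0.03 pitchdown 0.98 roll 0.01 F fwd -0.18 left -0.00 up -2.79 tq [-0.03  0.1  -0.01] op 0.276
15.175 [0.4699 0.0039 0.1152] [-0.0744 -0.6972 -0.0731  0.7092] [-0.59 -0.68 -2.21] 0.27099891219791483 [-0.24   0.12   1.959 -0.009  1.077  1.126]
```

View pics/wrist_11.png

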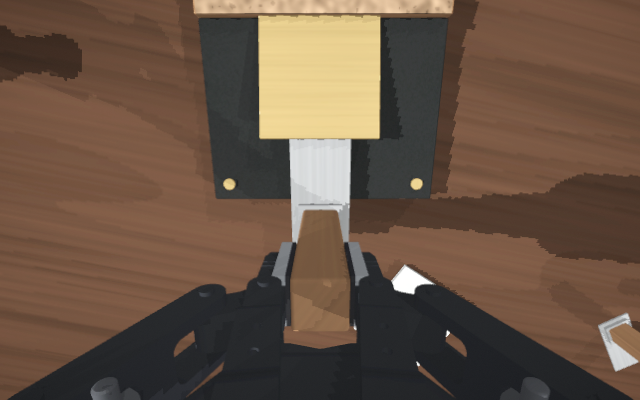

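View pics/side_11c.png

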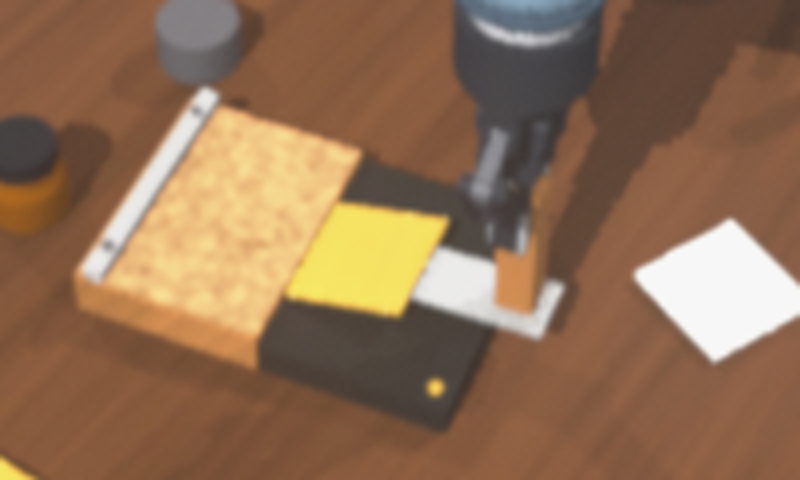

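drive_tool:
  increments:
    - [-0.0016,0,0,0,0,0,-1]
    - [-0.0033,0,-0.0004,0,0,0,-1]
    - [-0.0033,0,-0.0007,0,0,0,-1]
    - [-0.0032,0,-0.0009,0,0,0,-1]
    - [-0.0031,0,-0.0012,0,0,0,-1]
    - [-0.003,0,-0.0014,0,0,0,-1]
    - [-0.003,0,-0.0016,0,0,0,-1]
    - [-0.0029,0,-0.0017,0,0,0,-1]
    - [-0.0028,0,-0.0019,0,0,0,-1]
    - [0,0,0,0,0,0,-1]

```text
time_s: 16.48
eef_pos: [0.4801, 0.006, 0.1414]
eef_rot: [-0.074, -0.697, -0.073, 0.709]
wrist_force: [-0.3, -0.5, -1.3]
opening: 0.275
```

```bash
python3 tip.py; python3 snap.py 12 wrist side;python3 - <<'E'
import cv2
a=cv2.imread("pics/side_12.png")[150:270,230:430]
cv2.imwrite("pics/side_12c.png",cv2.resize(a,(800,480),interpolation=cv2.INTER_CUBIC))
E
```

```text
t 16.48 tip stand x -53.43 y 2.22 z(world) 63.21 mm eefz 141.35 yaw 0.03 pitchdown 0.98 roll 0.01 F fwd -0.37 left -0.44 up -1.30 tq [-0.07  0.19 -0.01] op 0.275
16.525 [0.4799 0.0061 0.1412] [-0.0745 -0.6971 -0.0731  0.7093] [-0.01  0.45 -1.5 ] 0.2698274977751694 [-0.23   0.101  1.919 -0.008  1.137  1.135]
```

View pics/wrist_12.png

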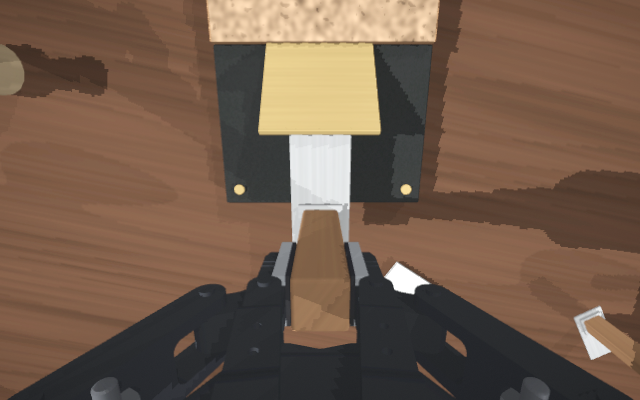

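View pics/side_12c.png

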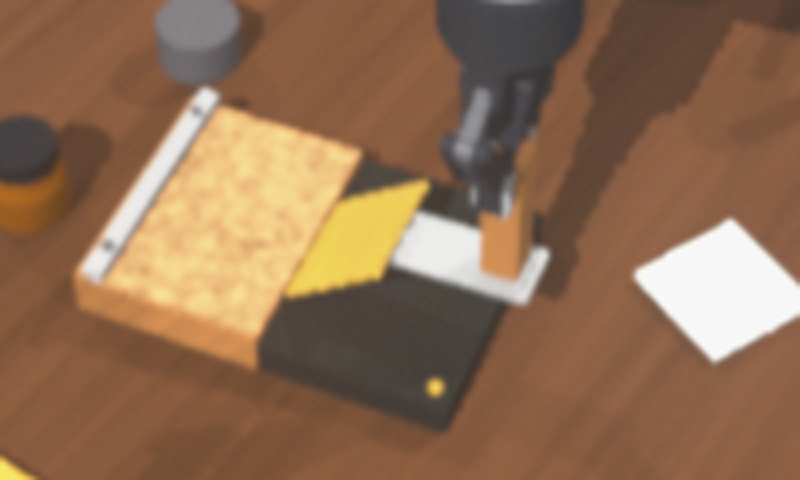

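drive_tool:
  increments:
    - [-0.0026,0,-0.002,0,0,0,-1]
    - [-0.0025,0,-0.0021,0,0,0,-1]
    - [-0.0024,0,-0.0023,0,0,0,-1]
    - [-0.0023,0,-0.0024,0,0,0,-1]
    - [-0.0021,0,-0.0025,0,0,0,-1]
    - [-0.002,0,-0.0026,0,0,0,-1]
    - [-0.0018,0,-0.0028,0,0,0,-1]
    - [-0.0017,0,-0.0029,0,0,0,-1]
    - [-0.0015,0,-0.003,0,0,0,-1]
    - [0,0,0,0,0,0,-1]

```text
time_s: 17.82
eef_pos: [0.5026, 0.0108, 0.1598]
eef_rot: [-0.074, -0.697, -0.073, 0.709]
wrist_force: [-0.5, -0.9, -1.0]
opening: 0.276
```

```bash
python3 tip.py; python3 snap.py 13 wrist side;python3 - <<'E'
import cv2
a=cv2.imread("pics/side_13.png")[150:270,230:430]
cv2.imwrite("pics/side_13c.png",cv2.resize(a,(800,480),interpolation=cv2.INTER_CUBIC))
E
```

```text
t 17.82 tip stand x -30.39 y 2.23 z(world) 81.65 mm eefz 159.78 yaw 0.03 pitchdown 0.97 roll 0.01 F fwd -0.69 left -0.77 up -1.00 tq [-0.03  0.14 -0.02] op 0.276
17.875 [0.5023 0.0108 0.1596] [-0.0744 -0.6971 -0.0731  0.7093] [-0.43  0.24 -0.68] 0.27440294590149167 [-0.211  0.124  1.85  -0.008  1.183  1.154]
```

View pics/wrist_13.png

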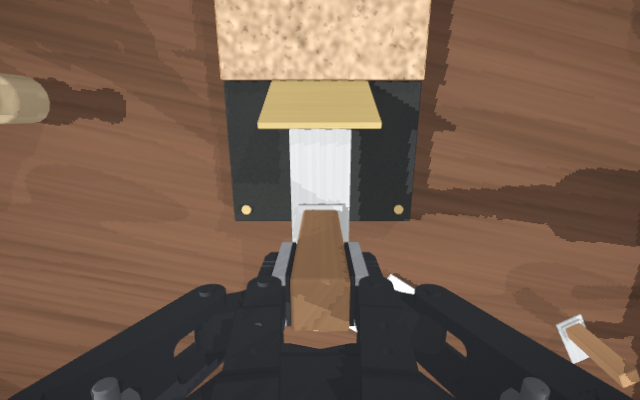

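View pics/side_13c.png

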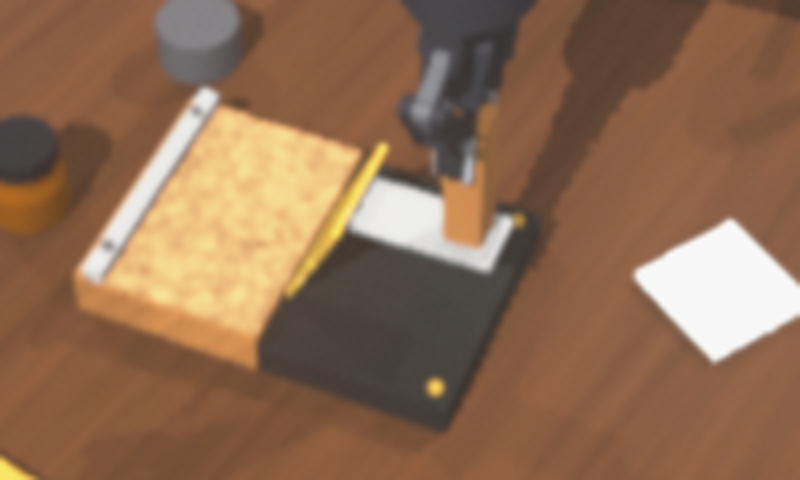

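drive_tool:
  increments:
    - [-0.0014,0,-0.0031,0,0,0,-1]
    - [-0.0012,0,-0.0031,0,0,0,-1]
    - [-0.001,0,-0.0032,0,0,0,-1]
    - [-0.0009,0,-0.0033,0,0,0,-1]
    - [-0.0007,0,-0.0033,0,0,0,-1]
    - [-0.0005,0,-0.0033,0,0,0,-1]
    - [-0.0003,0,-0.0033,0,0,0,-1]
    - [0,0,0,0,0,0,-1]

```text
time_s: 18.92
eef_pos: [0.5247, 0.0155, 0.1652]
eef_rot: [-0.074, -0.697, -0.073, 0.709]
wrist_force: [0.5, -0.1, -0.8]
opening: 0.275
```

```bash
python3 tip.py; python3 snap.py 14 wrist side;python3 - <<'E'
import cv2
a=cv2.imread("pics/side_14.png")[150:270,230:430]
cv2.imwrite("pics/side_14c.png",cv2.resize(a,(800,480),interpolation=cv2.INTER_CUBIC))
E
```

```text
t 18.93 tip stand x -7.81 y 2.28 z(world) 87.07 mm eefz 165.22 yaw 0.03 pitchdown 0.99 roll 0.00 F fwd 0.43 left -0.21 up -0.84 tq [0.01 0.02 0.02] op 0.275
18.975 [0.5245 0.0155 0.1652] [-0.0744 -0.6971 -0.0731  0.7094] [-0.11  0.21 -1.07] 0.27332425354046286 [-0.193  0.165  1.791 -0.007  1.202  1.172]
```

View pics/wrist_14.png

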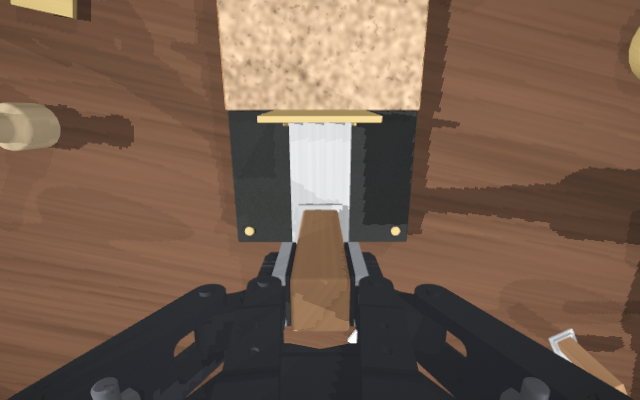

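View pics/side_14c.png

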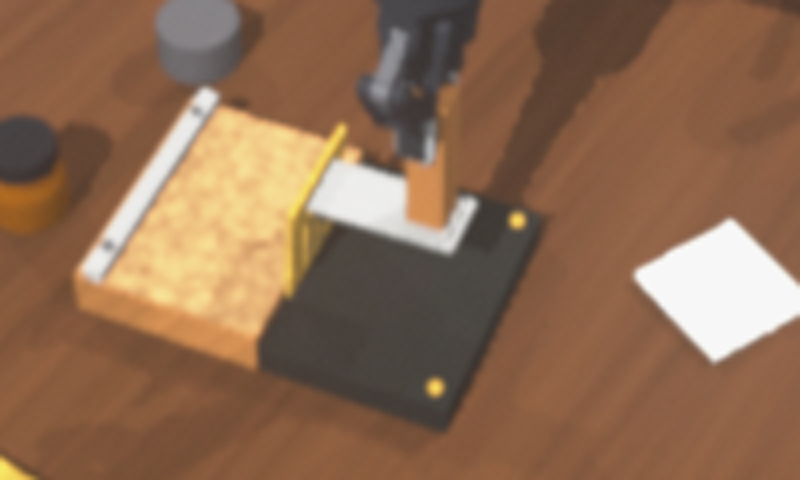

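drive_tool:
  increments:
    - [-0.0002,0,-0.0025,0,0,0,-1]
    - [-0.0001,0,-0.0025,0,0,0,-1]
    - [0,0,-0.002,0,0,0,-1]
    - [0,0,-0.002,0,0,0,-1]
    - [0,0,-0.002,0,0,0,-1]
    - [0,0,0,0,0,0,-1]

```text
time_s: 19.77
eef_pos: [0.5353, 0.0178, 0.1653]
eef_rot: [-0.074, -0.697, -0.073, 0.709]
wrist_force: [-0.6, -0.2, -1.1]
opening: 0.271
```

```bash
python3 tip.py; python3 snap.py 15 wrist side;python3 - <<'E'
import cv2
a=cv2.imread("pics/side_15.png")[150:270,230:430]
cv2.imwrite("pics/side_15c.png",cv2.resize(a,(800,480),interpolation=cv2.INTER_CUBIC))
E
```

```text
t 19.77 tip stand x 3.09 y 2.31 z(world) 87.16 mm eefz 165.32 yaw 0.03 pitchdown 0.99 roll 0.00 F fwd -0.64 left -0.10 up -1.10 tq [ 0.04 -0.03  0.02] op 0.271
19.825 [0.5352 0.0178 0.1653] [-0.0744 -0.6971 -0.0731  0.7094] [ 0.49  0.12 -0.56] 0.274227805300329 [-0.185  0.188  1.763 -0.007  1.206  1.18 ]
```

View pics/side_15c.png

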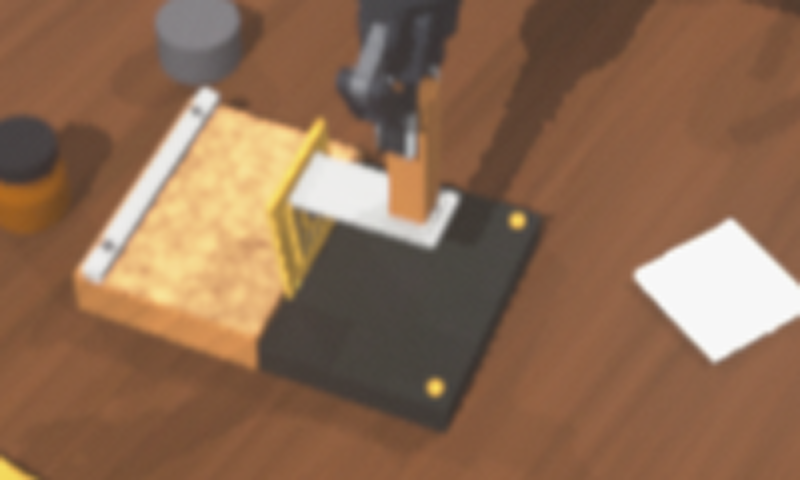

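drive_tool:
  increments:
    - [0,0,-0.002,0,0,0,-1]
    - [0,0,-0.002,0,0,0,-1]
    - [0,0,-0.002,0,0,0,-1]
    - [0,0,-0.002,0,0,0,-1]
    - [0,0,0,0,0,0,-1]

```text
time_s: 20.5
eef_pos: [0.5431, 0.0195, 0.1652]
eef_rot: [-0.074, -0.697, -0.073, 0.709]
wrist_force: [0.3, 0.5, -1.8]
opening: 0.272
```

```bash
python3 tip.py; python3 snap.py 16 wrist side;python3 - <<'E'
import cv2
a=cv2.imread("pics/side_16.png")[150:270,230:430]
cv2.imwrite("pics/side_16c.png",cv2.resize(a,(800,480),interpolation=cv2.INTER_CUBIC))
E
```

```text
t 20.5 tip stand x 11.06 y 2.33 z(world) 87.00 mm eefz 165.17 yaw 0.03 pitchdown 1.00 roll -0.00 F fwd 0.42 left 0.40 up -1.83 tq [-0.    0.03 -0.04] op 0.272
20.55 [0.543  0.0195 0.1651] [-0.0744 -0.697  -0.0731  0.7094] [-1.23 -0.56 -1.2 ] 0.2729089553982774 [-0.179  0.205  1.744 -0.007  1.209  1.185]
```

View pics/side_16c.png

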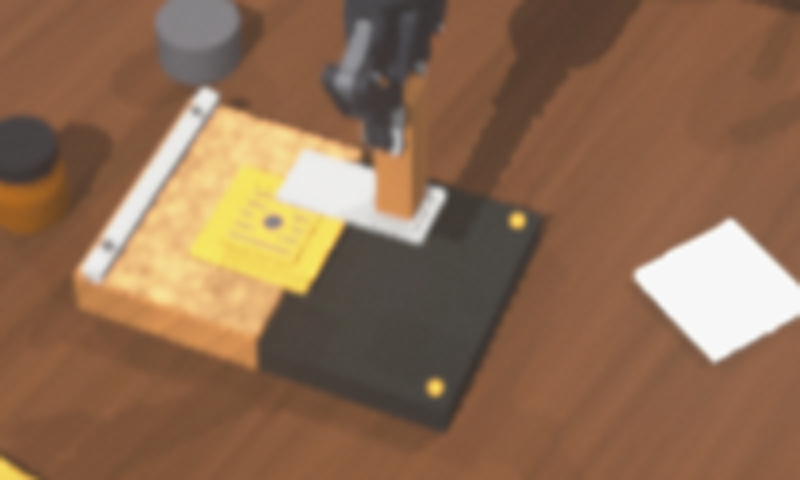

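drive_tool:
  increments:
    - [0,0,0.01,0,0,0,-1]
    - [0,0,0.02,0,0,0,-1]
    - [0,0,0.022,0,0,0,-1]
    - [0.015,0,0,0,0,0,-1]
    - [0.02,0,0,0,0,0,-1]
    - [0,0,0,0,0,0,-1]
    - [0,0,0,0,0,0,-1]

```text
time_s: 21.48
eef_pos: [0.4919, 0.0085, 0.1312]
eef_rot: [-0.074, -0.697, -0.073, 0.709]
wrist_force: [0.3, 0.6, -1.0]
opening: 0.272
```

```bash
python3 tip.py; python3 snap.py 17 wrist
```

```text
t 21.48 tip stand x -41.31 y 2.24 z(world) 53.00 mm eefz 131.16 yaw 0.03 pitchdown 0.99 roll -0.00 F fwd 0.38 left 0.54 up -1.01 tq [ 0.02  0.01 -0.04] op 0.272
21.475 [0.4919 0.0085 0.1312] [-0.0744 -0.6971 -0.0731  0.7093] [ 0.26  0.61 -1.01] 0.27220438689955434 [-0.22   0.143  1.896 -0.008  1.119  1.146]
```

View pics/wrist_17.png

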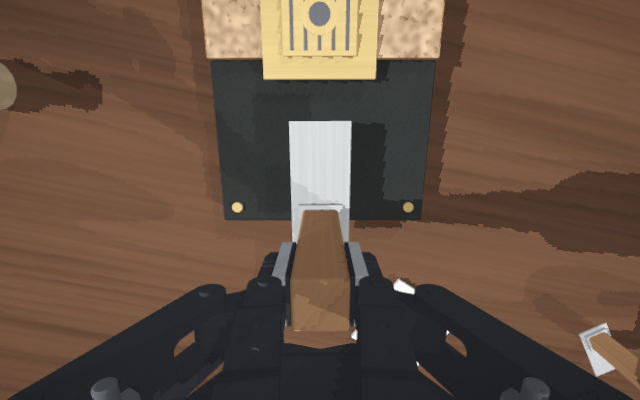

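drive_tool:
  increments:
    - [0.012,0,0,0,0,0,-1]
    - [0.008,0,0,0,0,0,-1]
    - [-0.0001,0,-0.006,0,0,0,-1]
    - [-0.0001,0,-0.006,0,0,0,-1]
    - [-0.0001,0,-0.005,0,0,0,-1]
    - [0,0,0,0,0,0,-1]

```text
time_s: 22.28
eef_pos: [0.5085, 0.012, 0.1114]
eef_rot: [-0.075, -0.697, -0.073, 0.709]
wrist_force: [1.1, -0.2, -0.7]
opening: 0.269
```

```bash
python3 tip.py; python3 snap.py 18 wrist
```

```text
t 22.27 tip stand x -24.32 y 2.19 z(world) 33.24 mm eefz 111.36 yaw 0.04 pitchdown 0.96 roll 0.02 F fwd 1.04 left -0.44 up -0.68 tq [-0.03  0.02  0.01] op 0.269
22.275 [0.5085 0.012  0.1114] [-0.0746 -0.6973 -0.0731  0.7091] [ 1.11 -0.21 -0.68] 0.26949405700682627 [-0.206  0.208  1.866 -0.008  1.083  1.16 ]
```

View pics/wrist_18.png

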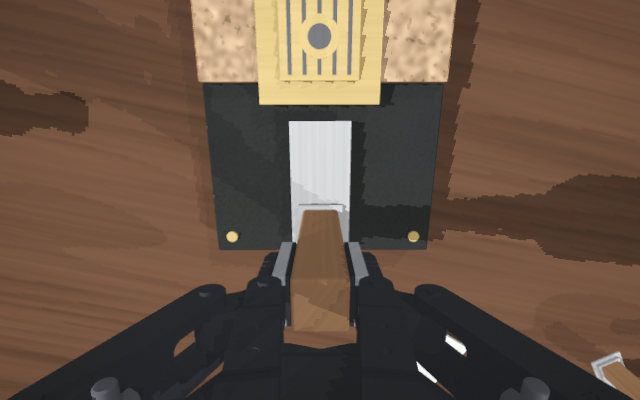

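drive_tool:
  increments:
    - [0.0002,0,-0.003,0,0,0,-1]
    - [0,0,-0.003,0,0,0,-1]
    - [0,0,-0.003,0,0,0,-1]
    - [-5e-05,0,-0.003,0,0,0,-1]
    - [-5e-05,0,-0.003,0,0,0,-1]
    - [-5e-05,0,-0.003,0,0,0,-1]
    - [-5e-05,0,-0.003,0,0,0,-1]
    - [0,0,0,0,0,0,-1]

```text
time_s: 23.32
eef_pos: [0.5288, 0.0164, 0.1108]
eef_rot: [-0.074, -0.697, -0.073, 0.709]
wrist_force: [0.2, 0.4, -1.8]
opening: 0.275
```

```bash
python3 tip.py; python3 snap.py 19 wrist
```

```text
t 23.32 tip stand x -3.63 y 2.27 z(world) 32.63 mm eefz 110.76 yaw 0.03 pitchdown 0.97 roll 0.01 F fwd 0.30 left 0.35 up -1.84 tq [0.1  0.04 0.  ] op 0.275
23.325 [0.5288 0.0164 0.1108] [-0.0744 -0.6973 -0.0731  0.7092] [ 0.22  0.4  -1.84] 0.2749646620991722 [-0.19   0.25   1.815 -0.008  1.092  1.176]
```

View pics/wrist_19.png

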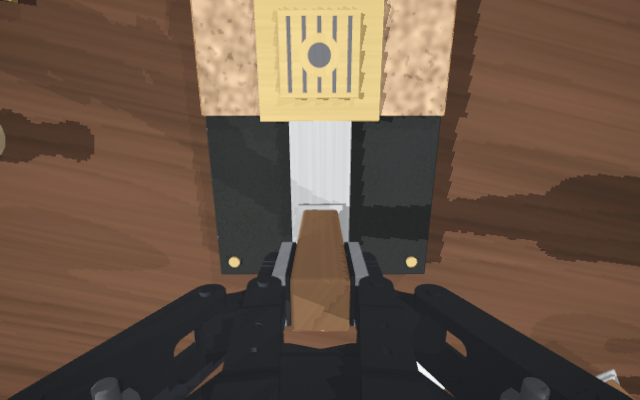

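drive_tool:
  increments:
    - [-0.0002,0,-0.002,0,0,0,-1]
    - [-5e-05,0,-0.003,0,0,0,-1]
    - [-5e-05,0,-0.003,0,0,0,-1]
    - [-5e-05,0,-0.003,0,0,0,-1]
    - [-5e-05,0,-0.003,0,0,0,-1]
    - [-5e-05,0,-0.003,0,0,0,-1]
    - [-5e-05,0,-0.002,0,0,0,-1]
    - [0,0,0,0,0,0,-1]

```text
time_s: 24.38
eef_pos: [0.5473, 0.0203, 0.111]
eef_rot: [-0.074, -0.697, -0.073, 0.709]
wrist_force: [0.3, 0.2, -1.1]
opening: 0.269
```

```bash
python3 tip.py; python3 snap.py 20 wrist
```

```text
t 24.38 tip stand x 15.32 y 2.27 z(world) 32.83 mm eefz 110.96 yaw 0.03 pitchdown 0.97 roll 0.01 F fwd 0.37 left 0.09 up -1.05 tq [0.01 0.03 0.  ] op 0.269
24.375 [0.5473 0.0203 0.111 ] [-0.0744 -0.6973 -0.0731  0.7092] [ 0.34  0.16 -1.05] 0.2690805009430943 [-0.176  0.288  1.767 -0.007  1.103  1.189]
```

View pics/wrist_20.png

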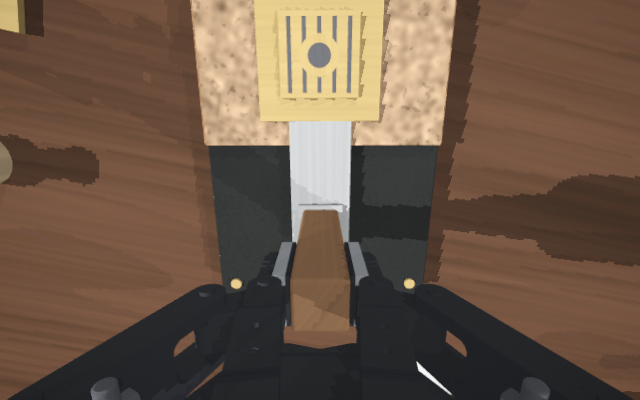

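drive_tool:
  increments:
    - [-5e-05,0,-0.002,0,0,0,-1]
    - [-5e-05,0,-0.002,0,0,0,-1]
    - [-3e-05,0,-0.0015,0,0,0,-1]
    - [0,0,0,0,0,0,-1]

```text
time_s: 24.92
eef_pos: [0.5526, 0.0215, 0.111]
eef_rot: [-0.074, -0.697, -0.073, 0.709]
wrist_force: [-0.4, -0.7, -0.2]
opening: 0.271
```

```bash
python3 tip.py
```

```text
t 24.93 tip stand x 20.72 y 2.31 z(world) 32.81 mm eefz 110.95 yaw 0.02 pitchdown 0.98 roll 0.00 F fwd -0.58 left -0.58 up -0.17 tq [-0.06  0.1   0.03] op 0.271
```

drive_tool:
  increments:
    - [-1e-05,0,-0.0006,0,0,0,-1]
    - [-1e-05,0,-0.0004,0,0,0,-1]
    - [0,0,0,0,0,0,-1]

```text
time_s: 25.3
eef_pos: [0.5533, 0.0217, 0.1109]
eef_rot: [-0.074, -0.697, -0.073, 0.709]
wrist_force: [-1.2, 0.2, -0.7]
opening: 0.273
```

drive_tool:
  increments:
    - [-1e-05,0,-0.0004,0,0,0,-1]
    - [0,0,0,0,0,0,-1]

```text
time_s: 25.55
eef_pos: [0.5537, 0.0217, 0.1109]
eef_rot: [-0.074, -0.697, -0.073, 0.709]
wrist_force: [-1.3, -0.7, -1.0]
opening: 0.271
```

drive_tool:
  increments:
    - [-1e-05,0,-0.0004,0,0,0,-1]
    - [0,0,0,0,0,0,-1]

```text
time_s: 25.8
eef_pos: [0.5541, 0.0218, 0.1109]
eef_rot: [-0.074, -0.697, -0.073, 0.709]
wrist_force: [-1.7, -0.6, -2.8]
opening: 0.272
```

```bash
python3 tip.py; python3 snap.py 21 wrist side;python3 - <<'E'
import cv2
a=cv2.imread("pics/side_21.png")[150:270,230:430]
cv2.imwrite("pics/side_21c.png",cv2.resize(a,(800,480),interpolation=cv2.INTER_CUBIC))
E
```

```text
t 25.8 tip stand x 22.31 y 2.36 z(world) 32.74 mm eefz 110.90 yaw 0.03 pitchdown 1.00 roll -0.00 F fwd -1.77 left -0.23 up -2.76 tq [-0.03  0.29  0.07] op 0.272
25.85 [0.5541 0.0218 0.1109] [-0.0744 -0.6971 -0.0731  0.7093] [-0.33 -0.83 -0.86] 0.2692317770515275 [-0.171  0.302  1.748 -0.007  1.108  1.194]
```

View pics/side_21c.png

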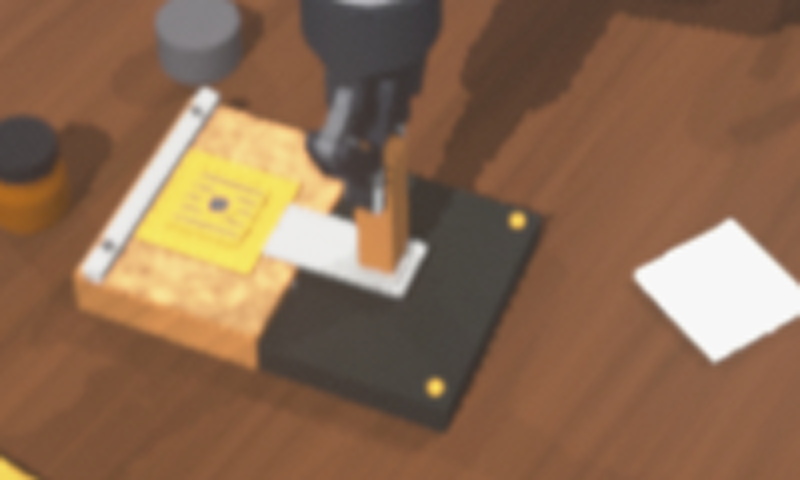

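drive_tool:
  increments:
    - [-1e-05,0,-0.0004,0,0,0,-1]
    - [0,0,0,0,0,0,-1]

```text
time_s: 26.15
eef_pos: [0.5545, 0.0219, 0.1109]
eef_rot: [-0.074, -0.697, -0.073, 0.709]
wrist_force: [-1.1, -1.1, -0.8]
opening: 0.277
```

drive_tool:
  increments:
    - [-1e-05,0,-0.0004,0,0,0,-1]
    - [0,0,0,0,0,0,-1]

```text
time_s: 26.4
eef_pos: [0.5549, 0.022, 0.1109]
eef_rot: [-0.074, -0.697, -0.073, 0.709]
wrist_force: [-0.5, -0.3, -0.5]
opening: 0.274
```

```bash
python3 tip.py
```

```text
t 26.4 tip stand x 23.12 y 2.32 z(world) 32.78 mm eefz 110.95 yaw 0.03 pitchdown 1.00 roll 0.00 F fwd -0.54 left -0.14 up -0.47 tq [-0.1   0.29  0.03] op 0.274
```

drive_tool:
  increments:
    - [-1e-05,0,-0.0004,0,0,0,-1]
    - [0,0,0,0,0,0,-1]

```text
time_s: 26.65
eef_pos: [0.5553, 0.0221, 0.111]
eef_rot: [-0.074, -0.697, -0.073, 0.709]
wrist_force: [-0.9, 0.0, -1.2]
opening: 0.267
```

```bash
python3 tip.py
```

```text
t 26.65 tip stand x 23.53 y 2.32 z(world) 32.80 mm eefz 110.96 yaw 0.02 pitchdown 0.99 roll -0.00 F fwd -0.87 left 0.21 up -1.21 tq [-0.07  0.26 -0.02] op 0.267
```

drive_tool:
  increments:
    - [-1e-05,0,-0.0003,0,0,0,-1]
    - [0,0,0,0,0,0,-1]

```text
time_s: 26.9
eef_pos: [0.5556, 0.0221, 0.111]
eef_rot: [-0.074, -0.697, -0.073, 0.709]
wrist_force: [-1.9, -0.2, -1.1]
opening: 0.274
```

drive_tool:
  increments:
    - [-1e-05,0,-0.0003,0,0,0,-1]
    - [0,0,0,0,0,0,-1]

```text
time_s: 27.15
eef_pos: [0.5558, 0.0222, 0.111]
eef_rot: [-0.074, -0.697, -0.073, 0.709]
wrist_force: [-1.5, -0.5, 0.2]
opening: 0.275
```

drive_tool:
  increments:
    - [-1e-05,0,-0.0003,0,0,0,-1]
    - [0,0,0,0,0,0,-1]

```text
time_s: 27.4
eef_pos: [0.5559, 0.0222, 0.1109]
eef_rot: [-0.074, -0.697, -0.073, 0.71]
wrist_force: [-3.0, -1.0, 0.6]
opening: 0.274
```

```bash
python3 tip.py
```

```text
t 27.4 tip stand x 24.03 y 2.35 z(world) 32.64 mm eefz 110.85 yaw 0.03 pitchdown 1.04 roll -0.00 F fwd -3.16 left -0.32 up 0.58 tq [-0.16  0.67  0.03] op 0.274
```

drive_tool:
  increments:
    - [-1e-05,0,-0.0003,0,0,0,-1]
    - [0,0,0,0,0,0,-1]

```text
time_s: 27.65
eef_pos: [0.5561, 0.0223, 0.1108]
eef_rot: [-0.074, -0.697, -0.073, 0.71]
wrist_force: [-4.9, -1.0, 1.4]
opening: 0.271
```

```bash
python3 tip.py
```

```text
t 27.65 tip stand x 24.20 y 2.40 z(world) 32.56 mm eefz 110.80 yaw 0.03 pitchdown 1.06 roll -0.01 F fwd -5.00 left 0.06 up 1.38 tq [-0.2   0.92  0.01] op 0.271
```

drive_tool:
  increments:
    - [0,0,0.001,0,0,0,-1]
    - [-0.001,0,0.004,0,0,0,-1]
    - [-0.01,0,0.015,0,0,0,-1]
    - [-0.02,0,0.025,0,0,0,-1]
    - [-0.03,0,0.02,0,0,0,-1]
    - [0,0,0,0,0,0,-1]
    - [0,0,0,0,0,0,-1]

```text
time_s: 28.52
eef_pos: [0.4945, 0.009, 0.1731]
eef_rot: [-0.074, -0.698, -0.073, 0.709]
wrist_force: [-0.8, 0.7, -0.8]
opening: 0.279
```

```bash
python3 tip.py; python3 snap.py 22 wrist side top
```

```text
t 28.52 tip stand x -38.60 y 2.12 z(world) 94.99 mm eefz 173.06 yaw 0.01 pitchdown 0.91 roll 0.02 F fwd -0.63 left 0.86 up -0.85 tq [ 0.01 -0.03 -0.05] op 0.279
28.625 [0.4939 0.0092 0.1722] [-0.0742 -0.6968 -0.0733  0.7096] [ 0.38  0.13 -0.89] 0.27447939690419193 [-0.218  0.089  1.86  -0.008  1.209  1.147]
```

View pics/wrist_22.png

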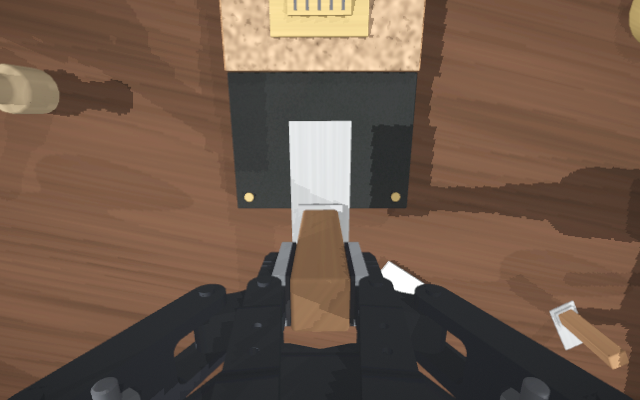

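View pics/side_22.png

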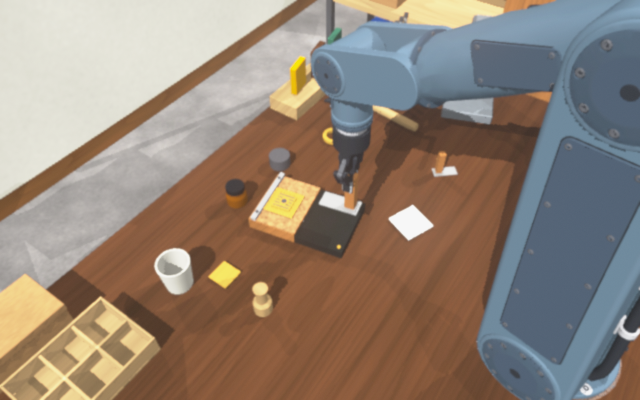

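drive_tool:
  increments:
    - [-0.02,0,-0.02,0,0,0,-1]
    - [-0.02,0,-0.03,0,0,0,-1]
    - [0,0,-0.03,0,0,0,-1]
    - [0,0,0,0,0,0,-1]
    - [0,0,0,0,0,0,-1]
    - [0,0,0,0,0,0,-1]

```text
time_s: 29.42
eef_pos: [0.5719, 0.0258, 0.211]
eef_rot: [-0.074, -0.697, -0.073, 0.71]
wrist_force: [1.4, -0.6, -0.9]
opening: 0.269
```

```bash
python3 tip.py; python3 snap.py 23 wrist;python3 - <<'E'
import cv2
a=cv2.imread("pics/wrist_23.png")[0:210,180:470]
cv2.imwrite("pics/w23c.png",cv2.resize(a,(800,580),interpolation=cv2.INTER_CUBIC))
E
```

```text
t 29.43 tip stand x 40.39 y 2.56 z(world) 132.74 mm eefz 211.00 yaw 0.02 pitchdown 1.08 roll -0.03 F fwd 1.20 left -0.87 up -0.90 tq [-0.03  0.01 -0.02] op 0.269
29.425 [0.5719 0.0258 0.211 ] [-0.0742 -0.6965 -0.0732  0.7099] [ 1.35 -0.6  -0.9 ] 0.2685265528140523 [-0.159  0.217  1.63  -0.007  1.313  1.205]
```

View pics/w23c.png

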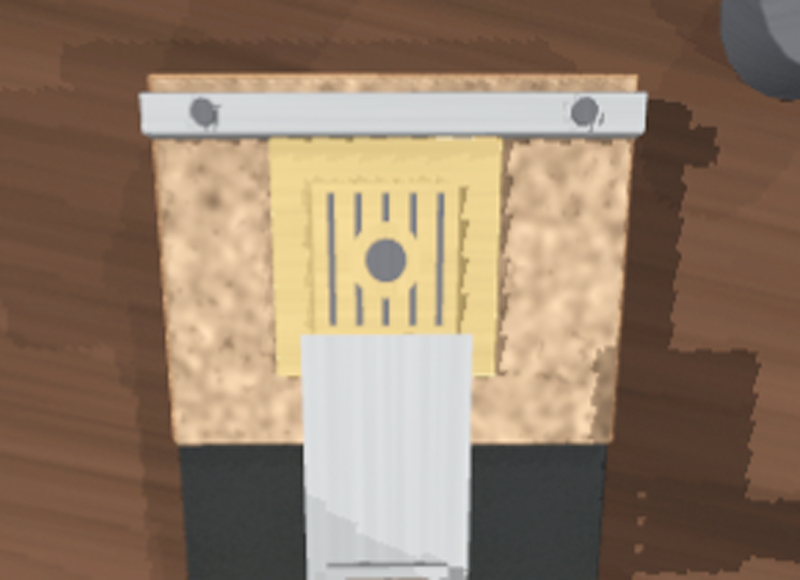

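Run:
```python
from bench import ctrl
from h import *
o=ctrl.get_obs()
rows(o,[0.49,-0.17,0.20],down(5,True),7)
```

```text
[0.0019 0.0249 0.0172] [ 1.    0.15 -0.01]
[0.0019 0.0252 0.0168] [ 1.    0.15 -0.01]
[0.0018 0.0255 0.0164] [ 1.    0.15 -0.01]
[0.0018 0.0258 0.0159] [ 1.    0.15 -0.01]
[0.0017 0.0261 0.0155] [ 1.    0.15 -0.01]
[0.0017 0.0263 0.015 ] [ 1.    0.15 -0.01]
[0.0017 0.0266 0.0146] [ 1.    0.15 -0.01]
```

drive_tool:
  increments:
    - [0.0018,0.0249,0.0172,1,0.15,0,-1]
    - [0.0018,0.0252,0.0168,1,0.15,0,-1]
    - [0.0018,0.0255,0.0164,1,0.15,0,-1]
    - [0.0018,0.0258,0.0159,1,0.15,0,-1]
    - [0.0018,0.0261,0.0155,1,0.15,0,-1]
    - [0.0018,0.0263,0.015,1,0.15,0,-1]
    - [0.0018,0.0266,0.0146,1,0.15,0,-1]
    - [0.03,0,0,0,0,0,-1]
    - [0.03,0,0,0,0,0,-1]
    - [0,0,0,0,0,0,-1]

```text
time_s: 30.72
eef_pos: [0.4887, -0.169, 0.1383]
eef_rot: [-0.03, -0.705, -0.031, 0.708]
wrist_force: [-1.7, -0.1, -1.7]
opening: 0.273
```

drive_tool:
  increments:
    - [0.02,0,0,0,0,0,-1]
    - [0.012,0,0,0,0,0,-1]
    - [0.006,0,0,0,0,0,-1]
    - [0,0,0,0,0,0,-1]
    - [0,0,0,0,0,0,-1]

```text
time_s: 31.35
eef_pos: [0.4913, -0.1703, 0.103]
eef_rot: [0.031, 0.707, 0.03, -0.706]
wrist_force: [-0.4, -0.1, -0.9]
opening: 0.273
```

```bash
python3 tip.py; python3 snap.py 24 wrist side
```

```text
t 31.35 tip stand x -77.92 y -180.94 z(world) 26.08 mm eefz 102.97 yaw -6.97 pitchdown -0.10 roll 0.09 F fwd -0.37 left -0.01 up -0.89 tq [ 0.04 -0.02 -0.02] op 0.273
31.4 [ 0.4913 -0.1703  0.103 ] [ 0.0313  0.7071  0.0301 -0.7058] [-0.11 -0.43 -1.3 ] 0.2705020651322959 [-0.562  0.233  1.856 -0.     1.051  0.922]
```

View pics/wrist_24.png

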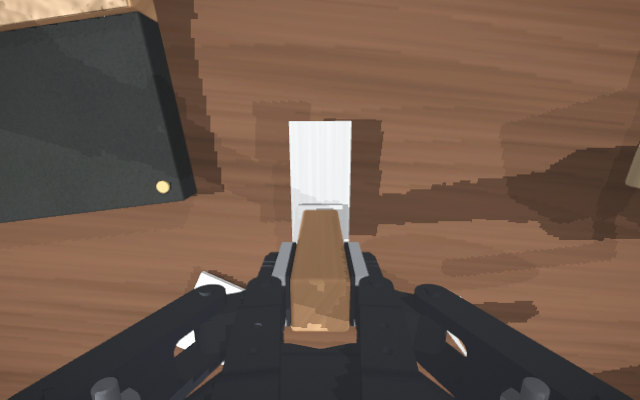

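drive_tool:
  increments:
    - [0.012,0,0,0,0,0,-1]
    - [0.008,0,0,0,0,0,-1]
    - [0.002,0,0,0,0,0,-1]
    - [0.001,0,0,0,0,0,-1]
    - [0.001,0,0,0,0,0,-1]
    - [0.0005,0,0,0,0,0,-1]
    - [0,0,0,0,0,0,-1]

```text
time_s: 32.33
eef_pos: [0.491, -0.1701, 0.0779]
eef_rot: [0.031, 0.707, 0.03, -0.706]
wrist_force: [0.3, 0.8, -0.8]
opening: 0.272
```

drive_tool:
  increments:
    - [0.0005,0,0,0,0,0,-1]
    - [0,0,0,0,0,0,-1]

```text
time_s: 32.58
eef_pos: [0.4909, -0.17, 0.0773]
eef_rot: [0.031, 0.707, 0.03, -0.706]
wrist_force: [0.3, -0.6, -0.6]
opening: 0.275
```

drive_tool:
  increments:
    - [0.0005,0,0,0,0,0,-1]
    - [0,0,0,0,0,0,-1]

```text
time_s: 32.83
eef_pos: [0.4911, -0.1701, 0.077]
eef_rot: [0.031, 0.707, 0.03, -0.706]
wrist_force: [-1.0, 0.5, 1.0]
opening: 0.272
```

drive_tool:
  increments:
    - [0.0003,0,0,0,0,0,-1]
    - [0,0,0,0,0,0,-1]

```text
time_s: 33.08
eef_pos: [0.4912, -0.1702, 0.077]
eef_rot: [0.031, 0.707, 0.03, -0.706]
wrist_force: [-1.9, 0.6, 5.8]
opening: 0.273
```

```bash
python3 tip.py
```

```text
t 33.08 tip stand x -78.06 y -180.85 z(world) 0.07 mm eefz 76.98 yaw -6.98 pitchdown -0.08 roll 0.08 F fwd -1.75 left 0.96 up 5.79 tq [ 0.21  0.21 -0.04] op 0.273
```

On the bench. Release slowly and withdraw upward.

drive_tool:
  increments:
    - [-0.0002,0,0,0,0,0,-0.3]
    - [0,0,0,0,0,0,-0.1]
    - [0,0,0,0,0,0,0.2]
    - [0,0,0,0,0,0,0.6]
    - [0,0,0,0,0,0,1]
    - [0,0,0,0,0,0,1]
    - [0,0,0,0,0,0,1]
    - [0,0,0,0,0,0,1]

```text
time_s: 34.08
eef_pos: [0.4909, -0.17, 0.0767]
eef_rot: [0.031, 0.707, 0.03, -0.706]
wrist_force: [1.0, -0.2, 1.2]
opening: 0.996
```

drive_tool:
  increments:
    - [-0.01,0,0,0,0,0,1]
    - [-0.02,0,0,0,0,0,1]
    - [-0.03,0,0,0,0,0,1]
    - [-0.04,0,0,0,0,0,1]
    - [-0.04,0,0,0,0,0,1]
    - [-0.02,0,0,0,0,0,1]
    - [0,0,0,0,0,0,1]
    - [0,0,0,0,0,0,1]

```text
time_s: 35.08
eef_pos: [0.4903, -0.1696, 0.2359]
eef_rot: [-0.031, -0.706, -0.031, 0.706]
wrist_force: [-0.5, 0.8, -0.9]
opening: 0.998
```

```bash
python3 snap.py 25 wrist side top
```

```text
35.175 [ 0.49   -0.1695  0.2353] [-0.0305 -0.7061 -0.0308  0.7068] [-0.49 -0.64 -0.5 ] 1.0019817264929054 [-0.562  0.061  1.754 -0.     1.327  0.922]
```

View pics/wrist_25.png

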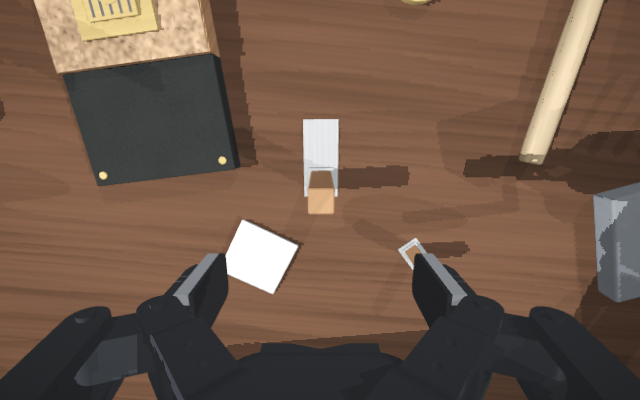

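View pics/side_25.png

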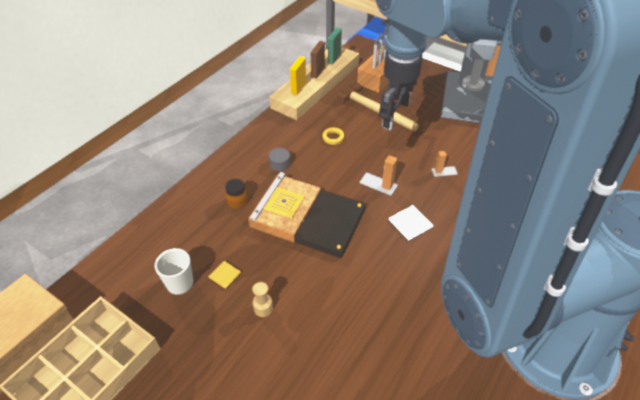

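View pics/top_25.png

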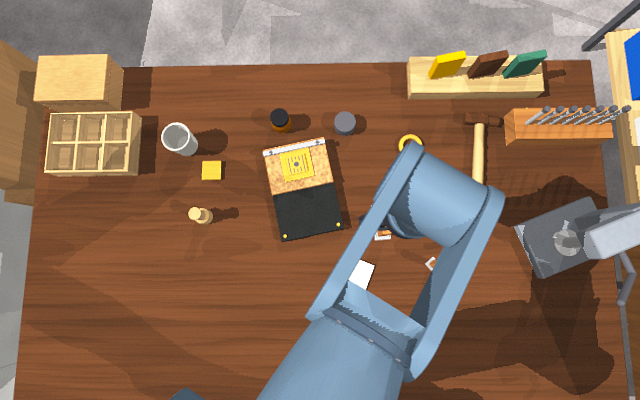

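```bash
python3 -c "
from bench import hand_in
print(hand_in())"
```

```text
the job is handed in; nothing more can be done
None
```

I turned the plate over the step so that it lies pattern up on the cork, and pushed it home against the stop bar with the blade. The lifter now stands released and upright on the bench to the right of the stand. I handed the job in at about 35 s; `hand_in()` gives no verdict.

**Sliding under:** I pressed the blade on the ledge at about 6 N and slid it roughly 10 mm under the near lip. I then went on until the blade touched the block and pushed the plate up to the step. Pressing forces peaked at about 9 N against the 15 N limit.

**Tipping:** I backed the blade off about 3.5 mm and raised the plate through an arc until it toppled over. The side view right after showed the pattern facing up.

**Pushing home:** I pushed until the wrist force rose to about 5 N, with the tip 24.2 mm past the step by my measurement; 24 mm is fully home. The close-up afterwards shows the plate square to the bar with no visible gap.

**Last checks:** The side and wrist views show the lifter upright on its sole, and the gripper open and clear above it. The other objects look where they were in the start pictures; the arm hides parts of the top view, so I checked some of them in the side view only.

- **Disagreement:** My first position for the step, from the top camera, was about 4 mm off the wrist camera's. I used the wrist value, and it fitted both the blade's contact with the block and the stop position.
- **Not measured:** I judged the gap and squareness at the bar from that close-up and the contact force only. I took no separate numeric measurement of them.

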